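# Change the battery pack in a compression fixture

## Robot

A 7-joint arm with a two-finger parallel gripper is mounted at the origin on a cart in front of the work surface, level with it; the furniture and walls round the work are solid. World frame = base frame: x ahead of the robot, y to its left, z up, the work surface at z = 0. Lengths are in mm, angles in rad, forces in N, time in s.
With the tool pointing down it reaches from about 425 to 975 mm from the base axis. Payload 16.7 kg.
Tool frame: the origin (TCP) lies on the centre line of the jaws, within the pads' length; the fingertips stand 17 mm ahead of it and the grasp point (between the pads) lies 2 mm behind it; x points along the fingers, y is the direction in which the jaws open and shut, and the axes are right-handed (so a half turn about x gives the same grasp; the last joint's range is limited). The gripper opens to 85 mm and grips with 20 to 120 N. Pads are 22 mm wide; open, the fingers measure 114 mm over their backs; the gripper's body (76 mm by 85 mm) begins 54 mm behind the grasp point. The pads swing forward as they close: fully open they stand 13 mm farther back than shut.
Start: joints at [-1.302, 0.426, 0.074, 1.606, -0.034, 1.111, -0.067], TCP at [273.883, 616.9, 248.302] pointing down, gripper open.
Joint ranges: [-2.85, 2.85], [-0.5, 2.14], [-1.23, 1.37], [0.21, 2.46], [-1.02, 4.16], [0.16, 2.05], [-2.73, 2.73]. Speed limits (rad/s): [1.89, 1.89, 2.39, 2.39, 3.01, 3.01, 3.01].

## Interface

Orientations are given as a unit quaternion [w, x, y, z].
In Python, from workcell import manip, viewer gives the robot as it stands.
- The arm moves only by the tool play_rows, never from a script. Its argument "rows" is text: rows parted by semicolons, each of 7 numbers parted by spaces: the gripper command: -1 is shut, 1 is fully open, values between are in proportion, then the shift along the world's x, y, z in mm, then the turn, a rotation vector about the world's x, y, z in degrees. In form: fingers tx ty tz wx wy wz; .... A call has 1 to 20 rows; each row shifts and turns the pose as measured when the row begins; what a row does not reach is not made up. A row lasts 1/8 s, in which the tool goes at most 62.5 mm and 10.7 degrees, less where a joint would pass 70% of its speed; a pose out of reach is approached as far as the arm can. A call is refused whole if a number of a shift passes 62.5 or a number of a turn 10.7, either way. A call with a gripper value outside its range is refused whole. The fingers move at their own pace and stop on an object; the grip force is fixed at half the most. Time passes only in rows, so rows that do not move let the fingers close. It gives the time, the measured TCP pose, the force and the opening at its end, in the units of the state.
- manip.observe(): the state, without advancing time (a new reading comes with each control period).
- viewer.get_image(name): name is "scene" or "top" or "wrist"; returns a dict with "frame" (420x560x3 uint8, red, green, blue), "intrinsics" (3x3 intrinsics, pixels), "view" (4x4, takes a point from world to camera coordinates). Camera axes: x right, y up, looking along -z (the intrinsics and any distortion apply to the point x, -y, -z); pixel columns grow to the right and rows downward; lengths in mm; the calibration is good to about 2 mm. A picture is of the moment at which its call begins. There is no depth.
- manip.close_job(): hands the job in, once; it reports no verdict.
The state is a dict: "time_s": time; "q": joint angles; "dq": joint speeds; "tau": joint torques, N m; "eef_pos": TCP position; "tcp_rot": TCP orientation; "wrist_force": force on the tool from outside, world axes, zero at the start; "torque": the same for the moment, N m; "finger_gap": finger opening in mm.
Only numpy, scipy, OpenCV 4.12 (cv2) and the standard library are available. Lean on these libraries where they do the work, as an engineer would, in place of code of your own. Each camera call takes 0.05 s, during which the arm holds its last target.

## Task

The battery pack in the compression fixture has finished its test. Take the pressure bar and then the foam pad off it and lay both flat, side by side, in the steel parts tray, move the tested pack into the empty cradle, and load the waiting pack from the other cradle into the fixture's nest. Then put the foam pad back on the middle of the new pack, lengthwise as before, and the pressure bar back down over its guide posts, with its weight on the pad; keep both packs flat, label up, all the time.

Things in the scene. Friction and masses are not known exactly. Their poses are not given: they have to be found in the camera images.
- fixture: Compression fixture, fixed: grey base plate 176 (x) x 116 (y) x 8 mm, origin at the centre of its underside. Two steel guide posts, 10 mm thick, at x = -70 and +70 mm, y = 0, tops 62 mm above the origin, the upper 6 mm tapered. Stacked on the plate, undersides above the origin: pack 8 mm, foam pad 26.8 mm, pressure bar 50.8 mm, all centred. At the start it holds tested pack, pad and bar.
- nest (a point): Nest of the fixture: point on the plate's top (8 mm above its underside) midway between the posts; axes as the fixture's. A pack lies here with its long side along y. Six steel dowels, 8 mm thick, 12 mm high, with conical tips bound it at x = +-22.5, y = +-29 mm and at x = 0, y = +-50 mm: about 4 mm play at the sides and ends; the pack's middle is open for fingers.
- pressure_bar: Pressure bar: flat dark steel bar 168 (x) x 34 (y) x 10 mm, origin at the centre of its underside; two 16 mm holes at x = -70 and +70 mm go over the guide posts (3 mm play; either way round). On its middle a black grip block 46 (x) x 22 (y) mm, 30 mm high, top 40 mm above the origin: grip across the 22 mm. About 0.4 kg. Starts over the posts, on the foam pad.
- foam_pad: Foam pad: white stiff block 50 (x) x 32 (y) x 24 mm high, origin at the centre of its underside. Lies on the middle of the pack in the fixture, under the bar, its long side along the pack's, so that 8 mm of it shows either side of the bar. Grip across the 32 mm. About 40 g.
- tested_pack: Tested pack: black battery pack, label on top, 84 (x) x 29 (y) x 19 mm high, origin at the centre of its underside. Starts in the fixture's nest under pad and bar, both ends in view. Grip across the 29 mm. About 0.18 kg. Same kind as the waiting pack.
- waiting_pack: Waiting pack: black battery pack, label on top, 84 (x) x 29 (y) x 19 mm high, origin at the centre of its underside. Starts in one of the two grey cradles. Grip across the 29 mm. About 0.18 kg.
- waiting_cradle: Grey plastic cradle, fixed, 112 (x) x 56 (y) mm, that holds the waiting pack at the start. Origin: centre of its underside; floor 6 mm above it; end and corner walls 7 mm thick rise to 16 mm round a pocket of 96 (x) x 40 (y) mm. A pack lies in it along x; both long sides are open over the middle 62 mm for fingers.
- empty_cradle: The other grey cradle, of the same shape (112 x 56 mm, origin at the centre of its underside, floor 6 mm above it, walls to 16 mm, pocket 96 x 40 mm, pack along x, long sides open over the middle 62 mm), fixed, empty at the start; the tested pack goes here.
- parts_tray: Parts tray: shallow steel tray, fixed, 200 (x) x 130 (y) x 12 mm high, walls and floor 3 mm thick, empty at the start; origin at the centre of its underside. Room for the bar, along x, and the pad side by side, flat on its floor.

How it is judged:
By the outcome, as a careful person would: the job done as asked, in the order asked, and still so for the second after the job is handed in, with the robot touching nothing.
It also fails if it takes over 141 s, if anything falls off the work surface, if the arm or the gripper's body presses on something with over 40 N, if the wrist force passes 120 N, or if a joint passes its speed limit or range.

## Working session

There is one attempt and no reset: what is moved stays moved. The work goes in short steps, Python scripts to look and compute and a tool call to move; the robot and the scene stay as the last step left them, time stands still between calls to the robot, and variables do not carry over. Pictures are saved under pics/ and viewed, and the job is handed in when it is done.

Besides the shell and the picture viewer there is one more tool, called after "Call:" by a JSON object that holds its "method" and its "body", one argument or row to a line. play_rows: Moves the arm, as the interface text tells. Its arguments: {"type":"object","properties":{"rows":{"type":"string"}},"required":["rows"]}

```bash
mkdir -p pics
cat > h.py <<'E'
import numpy as np, cv2
from workcell import manip, viewer
def grab(n,f):
    d=viewer.get_image(n); cv2.imwrite(f'pics/{f}.png',d['frame'][:,:,::-1]); np.savez(f'pics/{f}.npz',K=d['intrinsics'],V=d['view']); return d
def px2w(f,u,v,z):
    d=np.load(f'pics/{f}.npz');K=d['K'];V=d['V']
    r=np.linalg.inv(K)@[u,v,1]; r=np.array([r[0],-r[1],-r[2]])
    R=V[:3,:3];t=V[:3,3]; c=-R.T@t; w=R.T@r
    return c+w*(z-c[2])/w[2]
def w2px(f,p):
    d=np.load(f'pics/{f}.npz');K=d['K'];V=d['V']
    c=V[:3,:3]@np.array(p,float)+V[:3,3]; q=K@[c[0],-c[1],-c[2]]; return q[:2]/q[2]
def crop(f,u0,v0,u1,v1,s,o):
    im=cv2.imread(f'pics/{f}.png')[v0:v1,u0:u1]; cv2.imwrite(f'pics/{o}.png',cv2.resize(im,None,fx=s,fy=s,interpolation=cv2.INTER_CUBIC))
E
python3 - <<'E'
from h import *
for n in ['scene','top','wrist']: 
    d=grab(n,n+'0')
    print(n,d['intrinsics'],np.round(d['view'],3), list(d.keys()))
print(manip.observe())
E
```

```text
scene [[425.905375     0.         286.79546877]
 [  0.         425.905375   214.42687194]
 [  0.           0.           1.        ]] [[ 8.02000e-01 -5.97000e-01  3.00000e-03 -4.58548e+02]
 [ 3.56000e-01  4.82000e-01  8.01000e-01 -1.62683e+02]
 [-4.80000e-01 -6.41000e-01  5.99000e-01 -7.79626e+02]
 [ 0.00000e+00  0.00000e+00  0.00000e+00  1.00000e+00]] ['frame', 'intrinsics', 'view']
top [[536.07561955   0.         277.54071972]
 [  0.         536.07561955 209.83785225]
 [  0.           0.           1.        ]] [[ 1.200000e-02 -1.000000e+00 -1.100000e-02 -1.064070e+02]
 [ 9.940000e-01  1.100000e-02  1.120000e-01 -5.024660e+02]
 [-1.120000e-01 -1.200000e-02  9.940000e-01 -1.140379e+03]
 [ 0.000000e+00  0.000000e+00  0.000000e+00  1.000000e+00]] ['frame', 'intrinsics', 'view']
wrist [[313.10970183   0.         288.48004179]
 [  0.         313.10970183 208.77220525]
 [  0.           0.           1.        ]] [[ 4.05000e-01  9.15000e-01 -2.00000e-03 -6.74817e+02]
 [-8.79000e-01  3.88000e-01 -2.78000e-01  3.76950e+01]
 [-2.54000e-01  1.14000e-01  9.60000e-01 -3.79286e+02]
 [ 0.00000e+00  0.00000e+00  0.00000e+00  1.00000e+00]] ['frame', 'intrinsics', 'view']
{'time_s': 0.15, 'q': array([-1.30249017,  0.42658597,  0.07387877,  1.60644729, -0.03411008,
        1.11079186, -0.06713279]), 'dq': array([-0.00143823, -0.00088622, -0.00022803, -0.00225823, -0.00034913,
       -0.00085295,  0.000336  ]), 'tau': array([ 5.17312161e-03, -9.50315094e+01,  3.76435116e+00, -4.63764846e+01,
        1.94418960e-02,  7.74396351e-03,  3.07567774e-06]), 'eef_pos': array([273.79622305, 616.65796519, 247.77931676]), 'tcp_rot': array([ 0.69167726,  0.14633535,  0.69177659, -0.14701592]), 'wrist_force': array([ 0.68773797, -0.03915847,  0.76493487]), 'torque': array([-0.00969389, -0.01163507, -0.03292324]), 'finger_gap': 85.61523578272332}
```

View pics/top0.png

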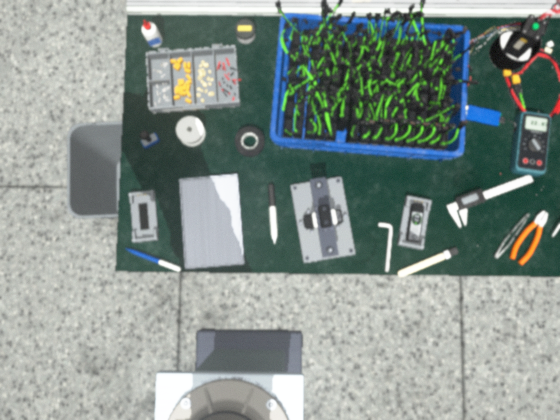

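View pics/scene0.png

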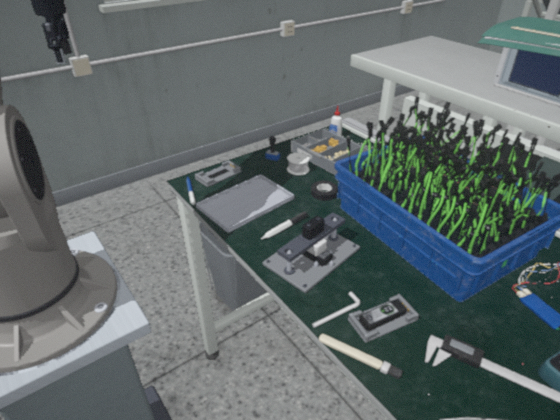

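View pics/wrist0.png

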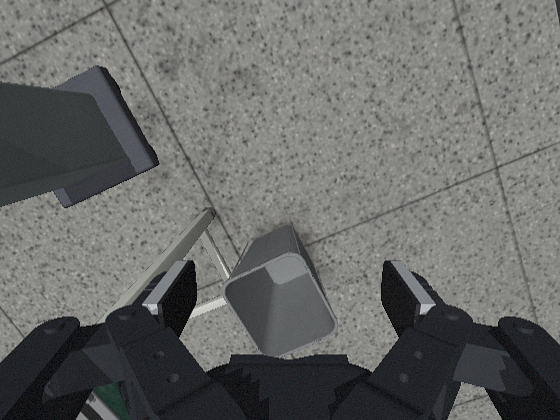

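The top view shows the waiting cradle at about (415,221), the empty one at (143,215), the tray at (211,221) and the fixture at (322,218). I'll enlarge these areas.

Run:
```python
from h import *
crop('top0',280,165,365,270,7,'c_fix')
crop('top0',115,165,255,275,5,'c_tray')
crop('top0',390,185,440,255,8,'c_wait')
crop('top0',122,182,165,248,8,'c_emp')
print(px2w('top0',322,218,0),px2w('top0',143,215,0),px2w('top0',211,221,0),px2w('top0',415,221,0))
```

```text
[ 489.58422612 -199.45638458    0.        ] [491.91606132 200.23304948   0.        ] [480.14251223  47.70988279   0.        ] [ 485.16658621 -405.72119899    0.        ]
```

View pics/c_fix.png

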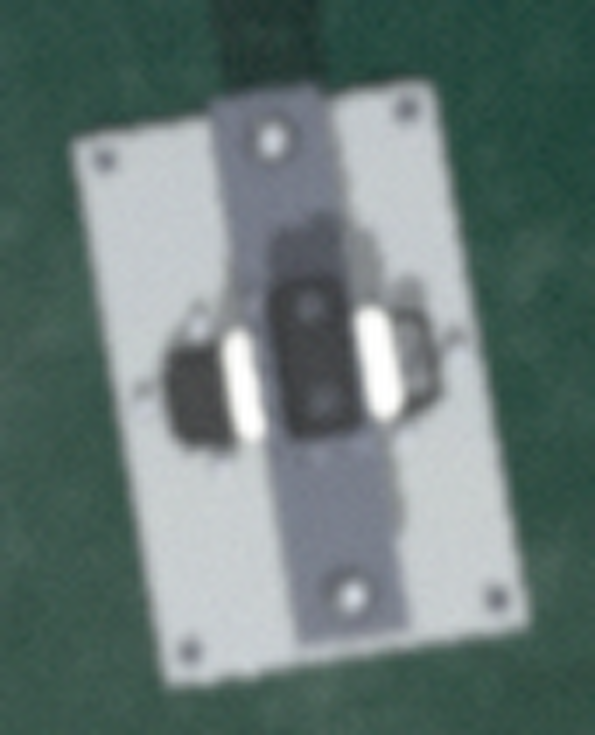

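View pics/c_tray.png

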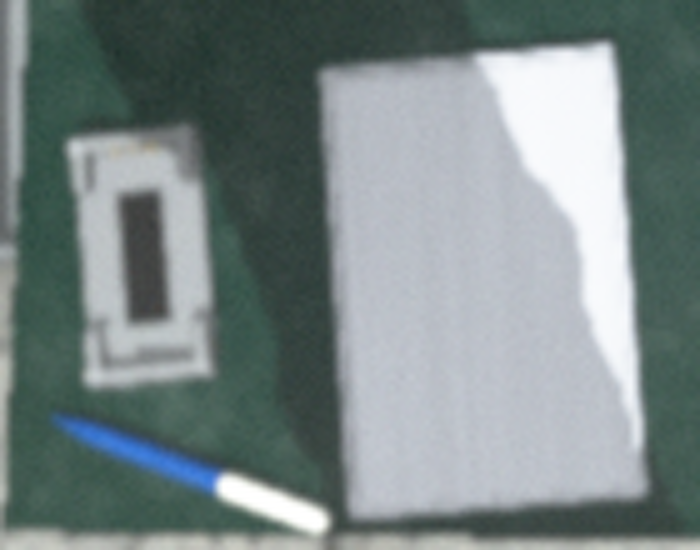

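View pics/c_wait.png

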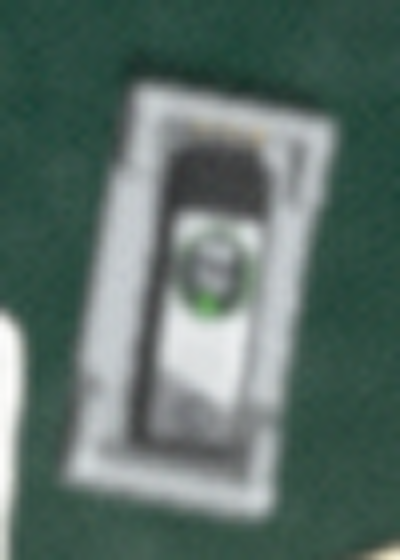

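View pics/c_emp.png

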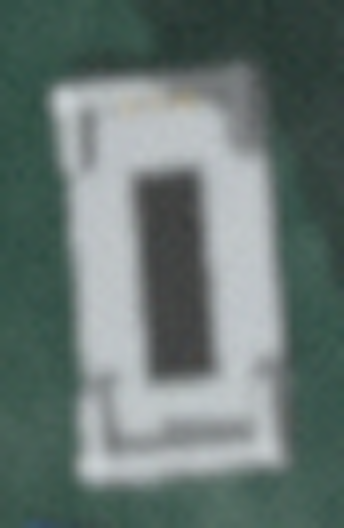

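```bash
cat >> h.py <<'E'
from scipy.optimize import least_squares
def fit(f,u0,v0,s,pts,L,W,z,name=''):
    P=np.array([px2w(f,u0+(x+.5)/s-.5,v0+(y+.5)/s-.5,z)[:2] for x,y in pts])
    # pts: upper-left, upper-right, lower-right, lower-left in top image => (+x,+y),(+x,-y),(-x,-y),(-x,+y)
    M=np.array([[1,1],[1,-1],[-1,-1],[-1,1]])*[L/2,W/2]
    def fn(p):
        c,s_=np.cos(p[2]),np.sin(p[2]); return (M@np.array([[c,s_],[-s_,c]])+p[:2]-P).ravel()
    r=least_squares(fn,[*P.mean(0),0]); 
    d=lambda a,b:np.linalg.norm(P[a]-P[b])
    print(name,'xy',np.round(r.x[:2],1),'deg',round(np.degrees(r.x[2]),2),'rms',round(np.sqrt(np.mean(r.fun**2)),2),'W',round(d(0,1),1),round(d(2,3),1),'L',round(d(1,2),1),round(d(3,0),1))
    return r.x
E
python3 - <<'E'
from h import *
fit('top0',280,165,7,[(72,142),(435,82),(530,625),(168,688)],176,116,8,'fixture')
fit('top0',280,165,7,[(212,100),(322,85),(410,628),(300,645)],168,34,60.8,'bar')
fit('top0',390,185,8,[(135,82),(340,125),(270,522),(63,480)],112,56,16,'wait')
fit('top0',122,182,8,[(52,88),(262,65),(285,468),(80,487)],112,56,16,'empty')
fit('top0',115,165,5,[(320,68),(612,42),(648,495),(350,520)],200,130,12,'tray')
for p in [(272,140),(350,596)]:print(px2w('top0',280+p[0]/7-.43,165+p[1]/7-.43,62))
E
```

```text
fixture xy [ 486.3 -200.1] deg 10.13 rms 0.55 W 117.2 115.1 L 174.6 175.4
bar xy [ 487.2 -199.2] deg 9.27 rms 0.46 W 33.8 33.3 L 166.6 167.1
wait xy [ 481.  -401.4] deg -11.0 rms 0.45 W 57.2 57.1 L 111.2 111.7
empty xy [488.  196.4] deg 6.04 rms 0.7 W 58.5 56.4 L 112.0 111.0
tray xy [480.4  46. ] deg 5.63 rms 0.53 W 130.6 130.7 L 201.6 201.0
[ 554.74037497 -187.25934352   62.        ]
[ 416.90517931 -211.06783544   62.        ]
```

```bash
cat >> h.py <<'E'
from scipy.spatial.transform import Rotation as Ro
def state(p=True):
    o=manip.observe(); w,x,y,z=o['tcp_rot']; R=Ro.from_quat([x,y,z,w]).as_matrix()
    yaw=np.degrees(np.arctan2(R[1,1],R[0,1]))
    if p: print('t',round(o['time_s'],2),'tcp',np.round(o['eef_pos'],1),'toolx',np.round(R[:,0],3),'yawY',round(yaw,2),'F',np.round(o['wrist_force'],1),'gap',round(o['finger_gap'],1),'q',np.round(o['q'],2))
    return o,R,yaw
def tilt(yaw):  # small correction rotation vector (deg) to get tool x down, jaw yaw (mod 180)
    o,R,y=state(False); 
    best=None
    for a in (yaw,yaw+180):
        a=np.radians(a); T=np.array([[0,np.cos(a),0],[0,np.sin(a),0],[-1,0,0]],float); T[:,2]=np.cross(T[:,0],T[:,1])
        v=np.degrees(Ro.from_matrix(T@R.T).as_rotvec())
        if best is None or np.linalg.norm(v)<np.linalg.norm(best): best=v
    return best
def go(x,y,z,yaw):
    o,R,yw=state(); print('shift',np.round(np.array([x,y,z])-o['eef_pos'],1),'turn',np.round(tilt(yaw),2))
E
python3 - <<'E'
from h import *
go(486,-199.5,200,99.8)
E
```

```text
t 0.15 tcp [273.8 616.7 247.8] toolx [-0.    -0.001 -1.   ] yawY 66.06 F [ 0.7 -0.   0.8] gap 85.6 q [-1.3   0.43  0.07  1.61 -0.03  1.11 -0.07]
shift [ 212.2 -816.2  -47.8] turn [ 0.06 -0.   33.74]
```

Call:
{"method": "play_rows", "body": {
  "rows": "1 15 -58 -2 0 0 -10.4;1 15 -58 -2 0 0 -10.4;1 15 -58 -2 0 0 -10.4;1 15 -58 -2 0 0 -10.4;1 15 -58 -2 0 0 -10.4;1 15 -58 -2 0 0 -10.4;1 15 -58 -2 0 0 -10.4;1 15 -58 -2 0 0 -10.4;1 15 -58 -2 0 0 -10.4;1 15 -58 -2 0 0 -10.4;1 15 -58 -2 0 0 -10.4;1 15 -58 -2 0 0 -10.4;1 15 -58 -2 0 0 -10.4;1 15 -58 -2 0 0 -10.4"
}}

```text
time_s: 1.9
eef_pos: [484.0, -217.7, 218.5]
tcp_rot: [0.037, 0.709, 0.04, -0.703]
wrist_force: [1.9, 1.6, 0.7]
finger_gap: 85.8
```

Run:
```python
from h import *
go(486,-199.5,230,99.8)
```

```text
t 1.9 tcp [ 484.  -217.7  218.5] toolx [ 0.009  0.004 -1.   ] yawY -83.75 F [1.9 1.6 0.7] gap 85.8 q [-0.45  0.31  0.91  2.   -0.31  0.96 -0.84]
shift [ 2.  18.2 11.5] turn [-0.23  0.5   3.55]
```

Call:
{"method": "play_rows", "body": {
  "rows": "1 2 14 12 -0.2 0.5 3.5;1 0 0 0 0 0 0;1 0 0 0 0 0 0"
}}

```text
time_s: 2.28
eef_pos: [484.9, -208.3, 229.6]
tcp_rot: [-0.058, -0.704, -0.056, 0.706]
wrist_force: [-0.3, -0.1, -0.2]
finger_gap: 85.3
```

Run:
```python
from h import *
go(486,-199.5,230,99.8)
d=grab('wrist','w1')
for X in (-70,70):
    a=np.radians(9.9); p=np.array([486+X*np.cos(a),-199.5+X*np.sin(a),62]); print(w2px('w1',p))
```

```text
t 2.27 tcp [ 484.9 -208.3  229.6] toolx [-0.003 -0.003 -1.   ] yawY -80.73 F [-0.3 -0.1 -0.2] gap 85.3 q [-0.48  0.29  0.91  1.99 -0.27  0.99 -0.84]
shift [1.1 8.8 0.4] turn [ 0.16 -0.18  0.53]
[280.49948533 258.34115151]
[277.86162785 115.87588739]
```

View pics/w1.png

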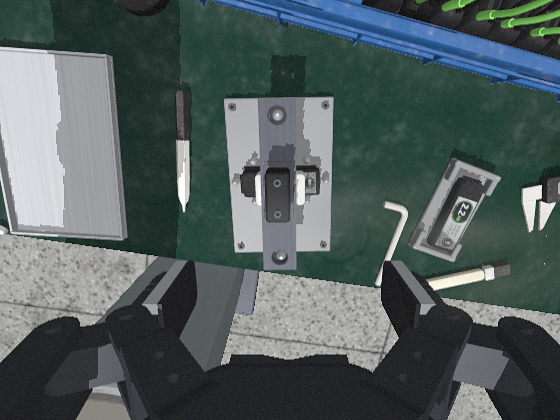

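Run:
```python
from h import *
crop('w1',220,90,340,280,4,'c1')
crop('w1',400,145,510,270,5,'c2')
```

```text
(no output)
```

View pics/c1.png

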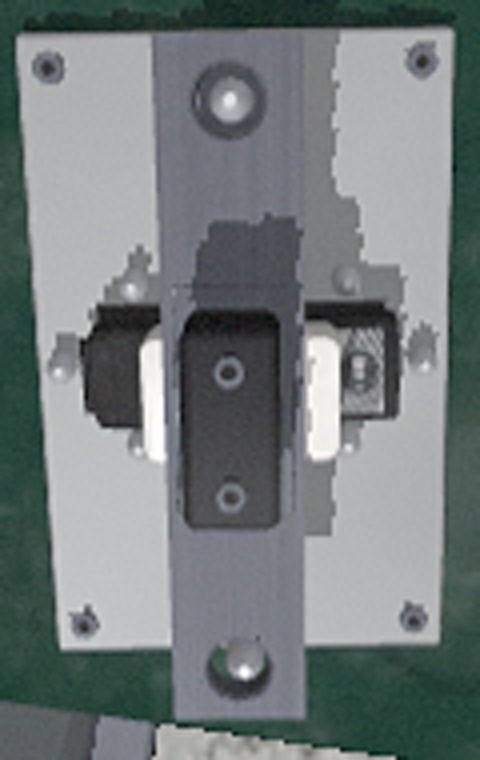

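View pics/c2.png

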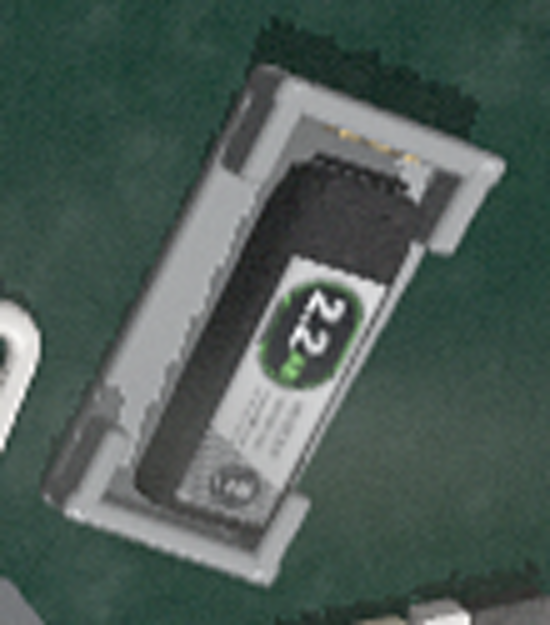

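Run:
```python
from h import *
fit('w1',220,90,4,[(17,30),(453,28),(440,641),(60,648)],176,116,8,'fixture')
fit('w1',220,90,4,[(152,33),(303,33),(305,717),(175,718)],168,34,60.8,'bar')
fit('w1',220,90,4,[(184,312),(280,312),(280,528),(184,528)],46,22,90.8,'block')
for p in [(230,98),(245,657)]:print(px2w('w1',220+p[0]/4-.4,90+p[1]/4-.4,62))
fit('w1',400,145,5,[(265,68),(505,160),(272,582),(45,500)],112,56,16,'wait')
```

```text
fixture xy [ 487.7 -199.1] deg 10.21 rms 0.81 W 114.1 114.5 L 174.0 175.7
bar xy [ 487.1 -198.2] deg 9.82 rms 0.15 W 33.5 33.8 L 167.9 168.1
block xy [ 489.6 -198.3] deg 8.87 rms 0.94 W 20.4 21.4 L 48.4 48.4
[ 556.35595682 -186.5574675    62.        ]
[ 422.05245439 -211.10981204   62.        ]
wait xy [ 483.9 -398.5] deg -10.5 rms 2.09 W 59.3 60.2 L 107.9 107.1
```

Call:
{"method": "play_rows", "body": {
  "rows": "1 2 9.6 -40 0.2 -0.2 0.4;1 0 0 -40 0 0 0;1 0 0 -30 0 0 0;1 0 0 0 0 0 0;1 0 0 0 0 0 0"
}}

```text
time_s: 2.95
eef_pos: [488.3, -194.1, 118.8]
tcp_rot: [0.061, 0.706, 0.063, -0.702]
wrist_force: [-0.4, -0.1, 0.8]
finger_gap: 85.2
```

Run:
```python
from h import *
go(487,-198.7,84,99.7)
```

```text
t 2.95 tcp [ 488.3 -194.1  118.8] toolx [ 0.005  0.004 -1.   ] yawY -79.93 F [-0.4 -0.1  0.8] gap 85.2 q [-0.36  0.45  0.77  2.09 -0.46  0.77 -0.69]
shift [ -1.3  -4.6 -34.8] turn [-0.22  0.32 -0.37]
```

Call:
{"method": "play_rows", "body": {
  "rows": "1 -1.3 -4.6 -12 -0.2 0.3 -0.4;1 0 0 -10 0 0 0;1 0 0 0 0 0 0;1 0 0 0 0 0 0"
}}

```text
time_s: 3.45
eef_pos: [488.2, -198.9, 97.5]
tcp_rot: [0.06, 0.706, 0.06, -0.703]
wrist_force: [-0.1, 0.6, 0.2]
finger_gap: 85.4
```

Run:
```python
from h import *
go(487,-198.7,84,99.7)
```

```text
t 3.45 tcp [ 488.2 -198.9   97.5] toolx [ 0.004  0.    -1.   ] yawY -80.31 F [-0.1  0.6  0.2] gap 85.4 q [-0.32  0.48  0.74  2.1  -0.49  0.73 -0.66]
shift [ -1.2   0.2 -13.5] turn [-0.01  0.2   0.01]
```

Call:
{"method": "play_rows", "body": {
  "rows": "0 -1 0.2 -13 0 0.2 0;-0.3 0 0 0 0 0 0;-0.4 0 0 0 0 0 0;-1 0 0 0 0 0 0;-1 0 0 0 0 0 0;-1 0 0 0 0 0 0"
}}

```text
time_s: 4.2
eef_pos: [487.1, -198.6, 83.9]
tcp_rot: [-0.06, -0.705, -0.06, 0.705]
wrist_force: [0.3, -0.7, -3.2]
finger_gap: 20.6
```

Run:
```python
from h import *
go(487,-198.7,84,99.7)
grab('wrist','w2');grab('scene','s2')
```

```text
t 4.2 tcp [ 487.1 -198.6   83.9] toolx [-0.  0. -1.] yawY -80.31 F [ 0.3 -0.7 -3.2] gap 20.6 q [-0.31  0.51  0.72  2.1  -0.51  0.71 -0.65]
shift [-0.1 -0.1  0.1] turn [-0.02 -0.01  0.01]
```

View pics/w2.png

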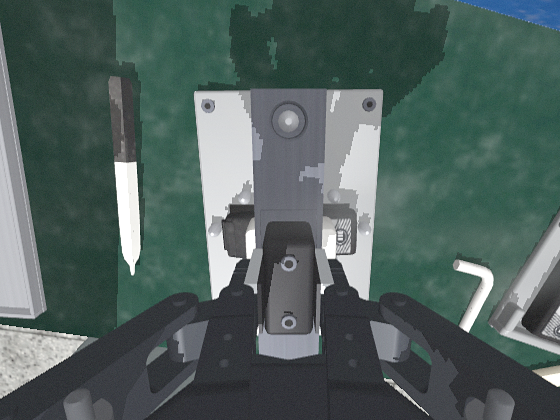

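View pics/s2.png

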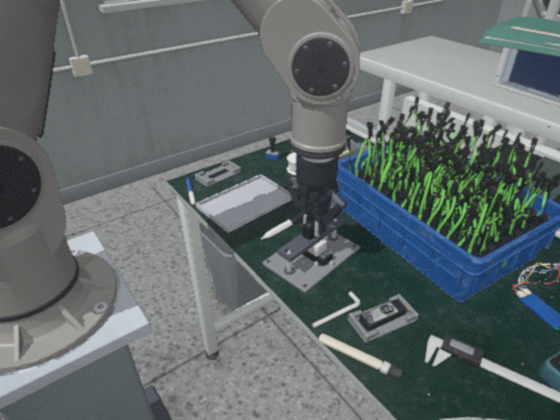

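Call:
{"method": "play_rows", "body": {
  "rows": "-1 0 0 5 0 0 0;-1 0 0 5 0 0 0;-1 0 0 6 0 0 0;-1 0 0 8 0 0 0;-1 0 0 15 0 0 0;-1 0 0 20 0 0 0;-1 0 0 0 0 0 0;-1 0 0 0 0 0 0"
}}

```text
time_s: 5.3
eef_pos: [487.0, -198.4, 147.3]
tcp_rot: [0.059, 0.705, 0.06, -0.704]
wrist_force: [-0.7, 0.1, -5.1]
finger_gap: 20.8
```

Run:
```python
from h import *
grab('wrist','w3')
a=np.radians(5.7); 
print(480.4-35*np.sin(a),46+35*np.cos(a))
go(480.4-35*np.sin(a),46+35*np.cos(a),100,95.7)
```

```text
476.9238087589726 80.82694494864293
t 5.35 tcp [ 487.  -198.5  147.2] toolx [ 0.     0.001 -1.   ] yawY -80.32 F [-0.1 -0.6 -3.6] gap 20.9 q [-0.39  0.41  0.82  2.07 -0.41  0.83 -0.73]
shift [-10.  279.3 -47.2] turn [-0.04  0.02 -3.98]
```

View pics/w3.png

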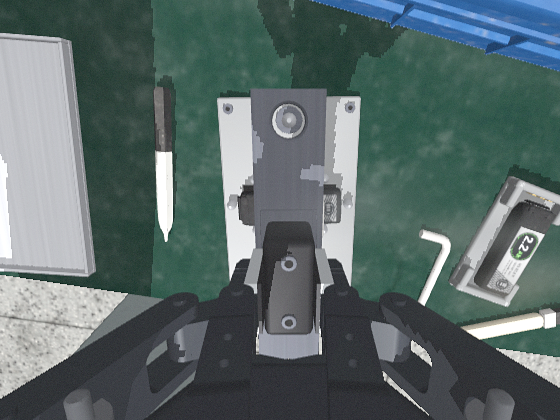

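Call:
{"method": "play_rows", "body": {
  "rows": "-1 0 30 0 0 0 -0.6;-1 -2 45 0 0 0 -0.6;-1 -2 45 0 0 0 -0.6;-1 -2 45 0 0 0 -0.6;-1 -2 45 0 0 0 -0.6;-1 -2 35 0 0 0 -0.6;-1 0 20 0 0 0 -0.4;-1 0 0 0 0 0 0;-1 0 0 0 0 0 0"
}}

```text
time_s: 6.48
eef_pos: [473.3, 73.1, 143.4]
tcp_rot: [-0.035, -0.705, -0.032, 0.708]
wrist_force: [-0.3, 0.2, -4.3]
finger_gap: 21.1
```

Run:
```python
from h import *
go(476.9,80.8,36.5,95.7)
grab('wrist','w4')
grab('top','t4'); crop('t4',115,150,365,275,3,'ct4')
```

```text
t 6.47 tcp [473.3  73.1 143.4] toolx [-0.005 -0.003 -1.   ] yawY -84.56 F [-0.3  0.2 -4.3] gap 21.1 q [-1.01  0.34  0.87  2.17 -0.36  0.79 -1.39]
shift [   3.6    7.7 -106.9] turn [ 0.2  -0.27  0.26]
```

View pics/ct4.png

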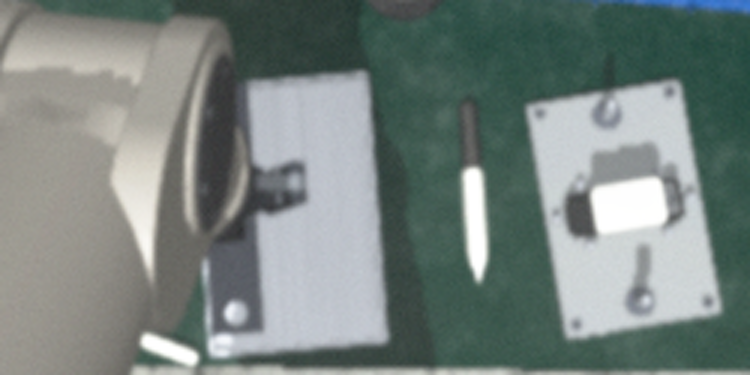

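View pics/w4.png

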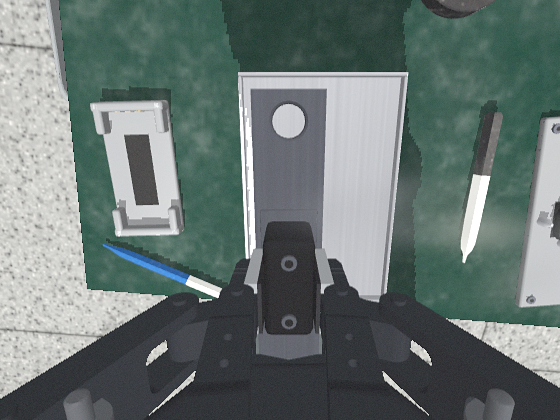

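Run:
```python
from h import *
A,B,C=[px2w('w4',u,v,12) for u,v in [(240,73),(407,73),(385.5,299)]]
print(A,B,C,np.linalg.norm(A-B),np.linalg.norm(B-C),(A+C)/2)
crop('w4',80,90,200,250,5,'ce')
```

```text
[572.66916718 119.32543182  12.        ] [584.90281523  -6.88254591  12.        ] [390.07036124 -26.64078733  12.        ] 126.7995102004803 195.83174725099767 [481.36976421  46.34232225  12.        ]
```

View pics/ce.png

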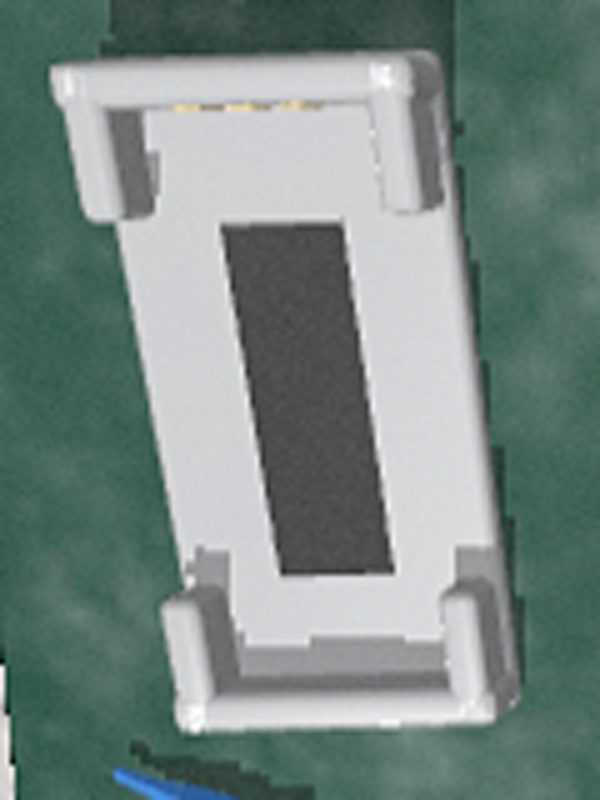

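Call:
{"method": "play_rows", "body": {
  "rows": "-1 3.6 7.7 -20 0.2 -0.3 0.3;-1 0 0 -30 0 0 0;-1 0 0 -18 0 0 0;-1 0 0 0 0 0 0;-1 0 0 0 0 0 0"
}}

```text
time_s: 7.2
eef_pos: [478.2, 77.2, 74.6]
tcp_rot: [0.033, 0.707, 0.033, -0.705]
wrist_force: [0.6, -0.2, -4.8]
finger_gap: 20.8
```

Run:
```python
from h import *
go(476.9,80.8,36.5,95.7)
```

```text
t 7.2 tcp [478.2  77.2  74.6] toolx [ 0.003  0.001 -1.   ] yawY -84.63 F [ 0.6 -0.2 -4.8] gap 20.8 q [-0.89  0.47  0.73  2.2  -0.52  0.65 -1.26]
shift [ -1.3   3.6 -38.1] turn [-0.04  0.15  0.33]
```

Run:
```python
from h import *
fit('w4',80,90,5,[(52,66),(412,56),(495,720),(178,731)],112,56,16,'empty')
fit('w4',80,90,5,[(52,66),(430,54),(497,722),(178,731)],112,56,16,'empty')
```

```text
empty xy [489.5 198.2] deg 6.71 rms 1.25 W 55.2 54.9 L 108.4 108.9
empty xy [489.6 197.4] deg 6.18 rms 1.26 W 58.0 55.2 L 109.0 108.9
```

Call:
{"method": "play_rows", "body": {
  "rows": "-1 -1.3 3.6 -12 0 0.1 0.3;-1 0 0 -12 0 0 0;-1 0 0 -8 0 0 0;-1 0 0 0 0 0 0;-1 0 0 0 0 0 0"
}}

```text
time_s: 7.82
eef_pos: [477.4, 81.4, 41.4]
tcp_rot: [0.035, 0.707, 0.036, -0.705]
wrist_force: [0.5, -0.5, -4.4]
finger_gap: 21.0
```

Run:
```python
from h import *
go(476.9,80.8,36.1,95.7)
```

```text
t 7.83 tcp [477.4  81.4  41.4] toolx [ 0.002  0.002 -1.   ] yawY -84.29 F [ 0.5 -0.5 -4.4] gap 21.0 q [-0.83  0.52  0.66  2.21 -0.59  0.58 -1.2 ]
shift [-0.5 -0.6 -5.3] turn [-0.09  0.12 -0.01]
```

Empty cradle is about (489,197), 6.2°. I'll lower the bar the last bit and watch the force.

Call:
{"method": "play_rows", "body": {
  "rows": "-1 0 0 -2 -0.1 0.1 0;-1 0 0 -2 0 0 0;-1 0 0 -1 0 0 0;-1 0 0 0 0 0 0"
}}

```text
time_s: 8.32
eef_pos: [477.7, 81.5, 36.5]
tcp_rot: [0.035, 0.707, 0.035, -0.706]
wrist_force: [0.8, 0.1, -3.8]
finger_gap: 21.0
```

Run:
```python
from h import *
go(476.9,80.8,36.1,95.7)
```

```text
t 8.32 tcp [477.7  81.5  36.5] toolx [ 0.001  0.    -1.   ] yawY -84.28 F [ 0.8  0.1 -3.8] gap 21.0 q [-0.83  0.53  0.65  2.21 -0.6   0.57 -1.2 ]
shift [-0.8 -0.7 -0.4] turn [-0.01  0.06 -0.02]
```

Call:
{"method": "play_rows", "body": {
  "rows": "-1 0 0 -0.6 0 0 0;-1 0 0 -0.6 0 0 0;-1 0 0 0 0 0 0"
}}

```text
time_s: 8.7
eef_pos: [477.9, 81.5, 36.2]
tcp_rot: [0.035, 0.707, 0.036, -0.706]
wrist_force: [0.5, 0.1, -3.8]
finger_gap: 21.0
```

Run:
```python
from h import *
go(476.9,80.8,36.1,95.7)
```

```text
t 8.7 tcp [477.9  81.5  36.2] toolx [ 0.001  0.001 -1.   ] yawY -84.3 F [ 0.5  0.1 -3.8] gap 21.0 q [-0.82  0.53  0.65  2.21 -0.6   0.57 -1.2 ]
shift [-1.  -0.7 -0.1] turn [-0.08  0.07 -0.  ]
```

Call:
{"method": "play_rows", "body": {
  "rows": "-1 -0.3 0 -0.8 0 0 0;-1 0 0 -0.8 0 0 0;-1 0 0 -0.8 0 0 0;-1 0 0 0 0 0 0"
}}

```text
time_s: 9.2
eef_pos: [478.0, 81.5, 36.2]
tcp_rot: [0.033, 0.707, 0.037, -0.706]
wrist_force: [0.1, 0.2, -4.6]
finger_gap: 21.0
```

Run:
```python
from h import *
go(476.9,80.8,36.1,95.7)
```

```text
t 9.2 tcp [478.   81.5  36.2] toolx [ 0.002  0.005 -1.   ] yawY -84.34 F [ 0.1  0.2 -4.6] gap 21.0 q [-0.82  0.53  0.64  2.21 -0.6   0.57 -1.19]
shift [-1.1 -0.7 -0.1] turn [-0.27  0.1   0.04]
```

Call:
{"method": "play_rows", "body": {
  "rows": "-0.3 0 0 0 0 0 0;0 0 0 0 0 0 0;0.2 0 0 0 0 0 0;0.2 0 0 0 0 0 0"
}}

```text
time_s: 9.7
eef_pos: [478.5, 81.7, 36.2]
tcp_rot: [0.033, 0.707, 0.037, -0.705]
wrist_force: [0.3, 0.1, -0.4]
finger_gap: 51.4
```

Run:
```python
from h import *
go(478,81.5,150,-84.3)
grab('wrist','w5')
```

```text
t 9.7 tcp [478.5  81.7  36.2] toolx [ 0.003  0.005 -1.   ] yawY -84.33 F [ 0.3  0.1 -0.4] gap 51.4 q [-0.82  0.53  0.64  2.21 -0.6   0.57 -1.19]
shift [ -0.5  -0.2 113.8] turn [-0.27  0.15  0.03]
```

View pics/w5.png

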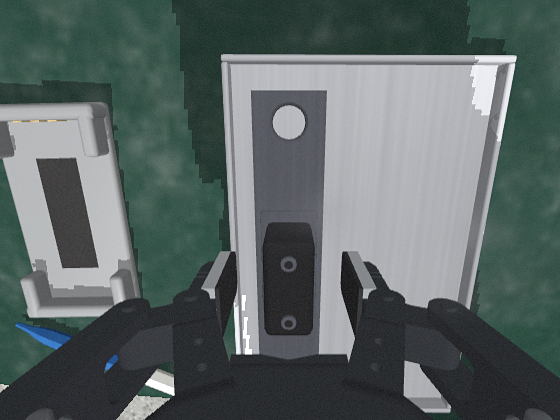

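Call:
{"method": "play_rows", "body": {
  "rows": "0.2 0 0 20 0 0 0;0.2 0 0 40 0 0 0;0.2 0 0 40 0 0 0;0.1 0 -30 10 0 0 10;0.1 1 -30 0 0 0 10;0.1 1 -30 0 0 0 10;0.1 1 -30 0 0 0 10;0.1 1 -30 0 0 0 10;0.1 1 -30 0 0 0 10;0.1 1 -30 0 0 0 10;0.1 1 -30 0 0 0 10;0.1 1 -30 0 0 0 10;0.1 1 -20 0 0 0 0;0.1 0 0 0 0 0 0;0.1 0 0 0 0 0 0"
}}

```text
time_s: 11.62
eef_pos: [486.0, -215.9, 149.4]
tcp_rot: [0.536, 0.46, 0.538, -0.46]
wrist_force: [-0.3, 0.0, -0.7]
finger_gap: 47.1
```

Run:
```python
from h import *
go(487,-199.2,120,9.9)
grab('wrist','w6')
crop('w6',150,50,400,300,3,'c6')
grab('top','t6'); crop('t6',280,165,365,270,7,'ct6')
crop('t6',390,185,440,255,8,'ct6w')
```

```text
t 11.62 tcp [ 486.  -215.9  149.4] toolx [-0.002  0.004 -1.   ] yawY 8.83 F [-0.3  0.  -0.7] gap 47.1 q [-0.13  0.35  0.52  2.04 -0.24  0.82  0.69]
shift [  1.   16.7 -29.4] turn [-0.21 -0.14  1.07]
```

View pics/w6.png

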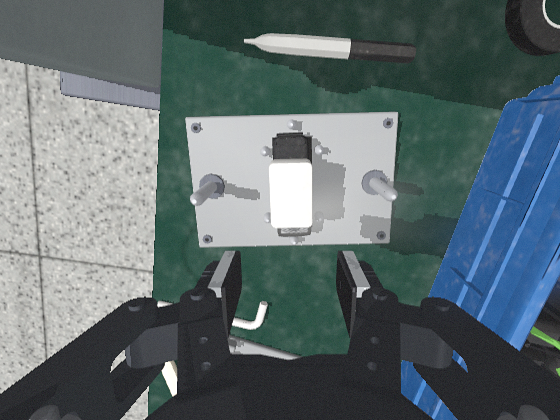

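Run:
```python
from h import *
crop('w6',180,105,405,250,3.5,'c6')
```

```text
(no output)
```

View pics/c6.png

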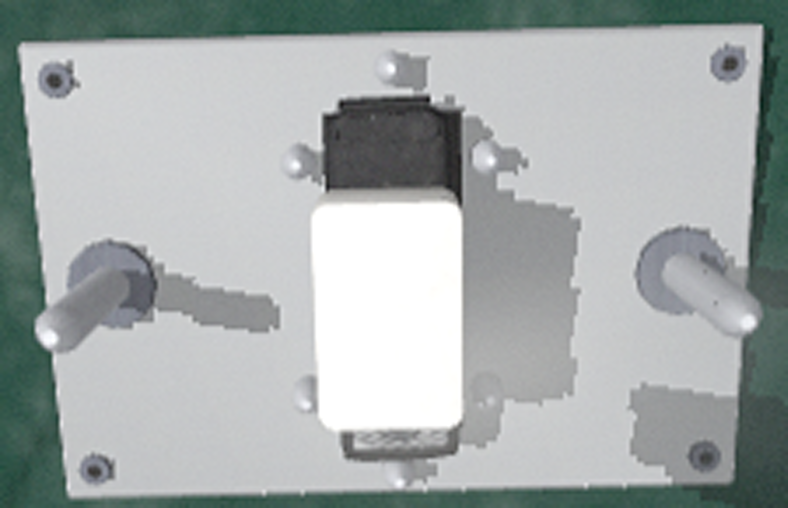

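Run:
```python
from h import *
fit('w6',180,105,3.5,[(762,25),(735,483),(68,495),(20,45)],176,116,8,'fixture')
fit('w6',180,105,3.5,[(462,192),(462,429),(320,430),(313,195)],32,50,50.8,'pad')
f=lambda x,y,z:px2w('w6',180+(x+.5)/3.5-.5,105+(y+.5)/3.5-.5,z)
for p in [(50,333),(745,318)]:print(f(*p,62))
D=np.array([f(*p,20)[:2] for p in [(388,65),(296,158),(487,155),(402,472),(305,390),(485,388)]]);print(D.round(1), (D[0]+D[3])/2,(D[1]+D[5])/2,(D[2]+D[4])/2)
d=(D[0]-D[3]);print(np.degrees(np.arctan2(d[1],d[0]))-90,np.linalg.norm(d))
```

```text
fixture xy [ 487.3 -198.6] deg 10.3 rms 0.89 W 114.7 113.8 L 175.2 173.7
pad xy [ 485.6 -198.9] deg 9.82 rms 0.61 W 51.2 50.9 L 30.8 30.5
[ 418.21727162 -210.51565431   62.        ]
[ 555.62201249 -185.74504561   62.        ]
[[ 477.5 -149. ]
 [ 459.8 -172.7]
 [ 503.2 -165.2]
 [ 496.4 -245.3]
 [ 469.5 -227.9]
 [ 512.9 -220.5]] [ 486.95259253 -197.16907972] [ 486.35370731 -196.60335471] [ 486.34332984 -196.53240978]
11.050439824879916 98.14050097176515
```

Call:
{"method": "play_rows", "body": {
  "rows": "0.1 0.5 9 -20 -0.2 -0.1 1.1;0.1 0 8 -20 0 0 0;0.1 0 0 -20 0 0 0;0.1 0 0 0 0 0 0;0.1 0 0 0 0 0 0"
}}

```text
time_s: 12.35
eef_pos: [488.0, -194.1, 89.1]
tcp_rot: [0.543, 0.454, 0.543, -0.453]
wrist_force: [-0.7, -0.6, -0.1]
finger_gap: 46.8
```

Run:
```python
from h import *
go(486.3,-198.6,46,10)
```

```text
t 12.35 tcp [ 488.  -194.1   89.1] toolx [ 0.001  0.001 -1.   ] yawY 10.3 F [-0.7 -0.6 -0.1] gap 46.8 q [-0.12  0.43  0.47  2.09 -0.3   0.68  0.72]
shift [ -1.7  -4.5 -43.1] turn [-0.04  0.06 -0.3 ]
```

Call:
{"method": "play_rows", "body": {
  "rows": "0.1 -1.7 -4.5 -8 0 0 -0.3;0.1 0 0 -8 0 0 0;0.1 0 0 0 0 0 0;0.1 0 0 0 0 0 0"
}}

```text
time_s: 12.85
eef_pos: [486.8, -199.1, 73.4]
tcp_rot: [0.542, 0.456, 0.541, -0.454]
wrist_force: [-0.8, 0.3, 0.1]
finger_gap: 46.8
```

Run:
```python
from h import *
go(486.3,-198.6,46,10)
```

```text
t 12.85 tcp [ 486.8 -199.1   73.4] toolx [ 0.003  0.    -1.   ] yawY 9.96 F [-0.8  0.3  0.1] gap 46.8 q [-0.1   0.46  0.45  2.1  -0.32  0.65  0.75]
shift [ -0.5   0.5 -27.4] turn [-0.03  0.17  0.04]
```

Call:
{"method": "play_rows", "body": {
  "rows": "0.1 -0.5 0.5 -10 0 0.2 0;0.1 0 0 -10 0 0 0;0.1 0 0 -7 0 0 0;0.1 0 0 0 0 0 0"
}}

```text
time_s: 13.35
eef_pos: [486.1, -198.5, 44.2]
tcp_rot: [0.541, 0.455, 0.542, -0.455]
wrist_force: [0.9, -0.2, -0.0]
finger_gap: 46.4
```

Run:
```python
from h import *
go(486.3,-198.6,46,10)
grab('wrist','w7')
```

```text
t 13.35 tcp [ 486.1 -198.5   44.2] toolx [-0.001  0.001 -1.   ] yawY 9.97 F [ 0.9 -0.2 -0. ] gap 46.4 q [-0.07  0.51  0.42  2.11 -0.36  0.59  0.77]
shift [ 0.2 -0.1  1.8] turn [-0.03 -0.06  0.03]
```

View pics/w7.png

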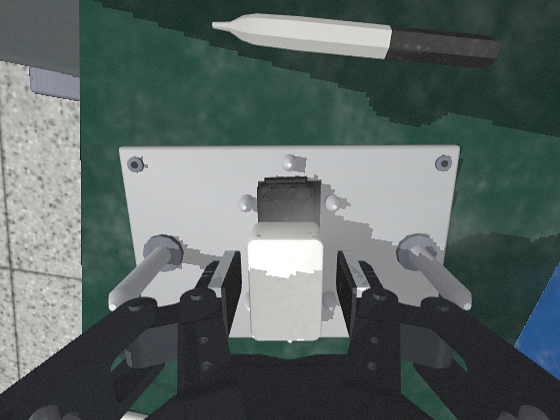

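Call:
{"method": "play_rows", "body": {
  "rows": "0.1 0 0 3 0 0 0;-0.2 0 0 0 0 0 0;-0.5 0 0 0 0 0 0;-1 0 0 0 0 0 0;-1 0 0 0 0 0 0;-1 0 0 0 0 0 0"
}}

```text
time_s: 14.15
eef_pos: [486.8, -198.6, 48.7]
tcp_rot: [0.542, 0.455, 0.541, -0.454]
wrist_force: [-0.0, -0.3, 0.0]
finger_gap: 30.7
```

Run:
```python
from h import *
go(486.3,-198.6,46,10)
```

```text
t 14.15 tcp [ 486.8 -198.6   48.7] toolx [ 0.001  0.    -1.   ] yawY 9.98 F [-0.  -0.3  0. ] gap 30.7 q [-0.07  0.5   0.42  2.11 -0.35  0.6   0.77]
shift [-0.5  0.  -2.7] turn [-0.02  0.04  0.02]
```

Call:
{"method": "play_rows", "body": {
  "rows": "-1 0 0 10 0 0 0;-1 0 0 25 0 0 0;-1 0 0 30 0 0 0;-1 0 15 10 0 0 -0.6;-1 0 35 0 0 0 -0.6;-1 0 35 0 0 0 -0.6;-1 0 35 0 0 0 -0.6;-1 0 35 0 0 0 -0.6;-1 0 35 0 0 0 -0.6;-1 0 20 0 0 0 -0.6;-1 0 0 0 0 0 0;-1 0 0 0 0 0 0"
}}

```text
time_s: 15.65
eef_pos: [486.6, 16.1, 133.0]
tcp_rot: [0.525, 0.477, 0.522, -0.474]
wrist_force: [0.7, -0.2, 0.1]
finger_gap: 31.1
```

Run:
```python
from h import *
go(483.9,16.3,24.9,5.7)
grab('wrist','w8')
```

```text
t 15.65 tcp [486.6  16.1 133. ] toolx [ 0.006  0.001 -1.   ] yawY 5.47 F [ 0.7 -0.2  0.1] gap 31.1 q [-0.58  0.29  0.49  2.15 -0.2   0.73  0.14]
shift [  -2.7    0.2 -108.1] turn [-0.05  0.35  0.23]
```

View pics/w8.png

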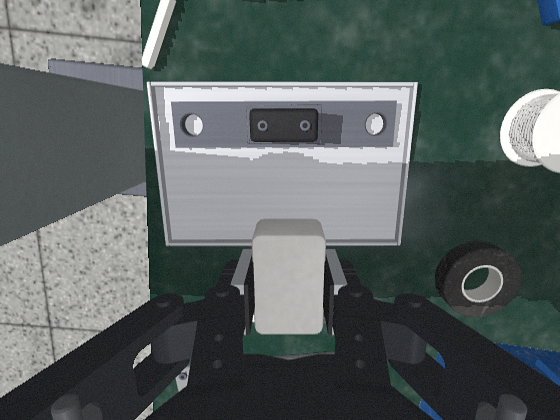

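Run:
```python
from h import *
fit('w8',0,0,1,[(416,83),(401,244),(166,244),(150,83)],200,130,12,'tray')
fit('w8',0,0,1,[(397,100),(396,148),(171,148),(168,101)],168,34,13,'bar')
```

```text
tray xy [481.   47.5] deg 5.48 rms 1.38 W 127.8 127.3 L 199.6 195.8
bar xy [477.6  81.5] deg 5.68 rms 1.73 W 35.3 34.4 L 174.3 170.3
```

Call:
{"method": "play_rows", "body": {
  "rows": "-1 -2.7 0.2 -20 0 0.3 0.2;-1 0 0 -30 0 0 0;-1 0 0 -25 0 0 0;-1 0 0 -10 0 0 0;-1 0 0 0 0 0 0;-1 0 0 0 0 0 0"
}}

```text
time_s: 16.45
eef_pos: [485.2, 11.5, 47.9]
tcp_rot: [0.523, 0.478, 0.522, -0.475]
wrist_force: [0.0, 0.3, -0.9]
finger_gap: 30.2
```

Run:
```python
from h import *
go(483.9,16.3,24.9,5.7)
```

```text
t 16.45 tcp [485.2  11.5  47.9] toolx [ 0.004  0.001 -1.   ] yawY 5.28 F [ 0.   0.3 -0.9] gap 30.2 q [-0.49  0.45  0.4   2.2  -0.33  0.55  0.25]
shift [ -1.3   4.8 -23. ] turn [-0.06  0.21  0.42]
```

Call:
{"method": "play_rows", "body": {
  "rows": "-1 -1.3 4.8 -8 0 0.2 0.4;-1 0 0 -7 0 0 0;-1 0 0 -3 0 0 0;-1 0 0 0 0 0 0"
}}

```text
time_s: 16.95
eef_pos: [484.6, 17.2, 29.9]
tcp_rot: [0.525, 0.475, 0.524, -0.473]
wrist_force: [-0.1, 0.4, -1.0]
finger_gap: 30.5
```

Run:
```python
from h import *
go(483.9,16.3,24.9,5.7)
```

```text
t 16.95 tcp [484.6  17.2  29.9] toolx [ 0.002  0.002 -1.   ] yawY 5.75 F [-0.1  0.4 -1. ] gap 30.5 q [-0.48  0.48  0.37  2.2  -0.35  0.51  0.27]
shift [-0.7 -0.9 -5. ] turn [-0.1   0.12 -0.05]
```

Call:
{"method": "play_rows", "body": {
  "rows": "-1 0 0 -2 -0.1 0.1 0;-1 0 0 -2 0 0 0;-1 0 0 -0.7 0 0 0;-1 0 0 -0.7 0 0 0;-1 0 0 -0.5 0 0 0;-1 0 0 0 0 0 0"
}}

```text
time_s: 17.7
eef_pos: [484.8, 17.1, 24.7]
tcp_rot: [0.524, 0.475, 0.524, -0.474]
wrist_force: [-0.9, -0.1, -0.7]
finger_gap: 30.9
```

Run:
```python
from h import *
go(483.9,16.3,24.9,5.7)
```

```text
t 17.7 tcp [484.8  17.1  24.7] toolx [ 0.001  0.001 -1.   ] yawY 5.72 F [-0.9 -0.1 -0.7] gap 30.9 q [-0.47  0.49  0.37  2.2  -0.36  0.5   0.28]
shift [-0.9 -0.8  0.2] turn [-0.04  0.05 -0.02]
```

Pad is at floor height (pad release pose: 484.8, 17.1, yaw 5.7). I'll release it and look.

Call:
{"method": "play_rows", "body": {
  "rows": "-0.2 0 0 0 0 0 0;0 0 0 0 0 0 0;0.1 0 0 0 0 0 0;0.1 0 0 15 0 0 0;0.1 0 0 35 0 0 0;0.1 0 -10 35 0 0 0;0.1 0 -30 20 0 0 0;0.1 0 -30 0 0 0 0.5;0.1 0 -35 0 0 0 0.5;0.1 0 -35 0 0 0 0.5;0.1 0 -35 0 0 0 0.5;0.1 0 -30 0 0 0 0.5;0.1 0 -20 0 0 0 0.5;0.1 0 0 0 0 0 0;0.1 0 0 0 0 0 0"
}}

```text
time_s: 19.58
eef_pos: [484.1, -215.2, 143.7]
tcp_rot: [0.538, 0.462, 0.535, -0.458]
wrist_force: [-0.2, -0.3, -0.3]
finger_gap: 47.2
```

Run:
```python
from h import *
go(486.8,-198.4,28,10)
grab('wrist','w9')
crop('w9',180,90,420,270,3.3,'c9')
grab('top','t9'); crop('t9',165,150,265,275,5,'ct9')
```

```text
t 19.57 tcp [ 484.1 -215.2  143.7] toolx [ 0.008  0.001 -1.   ] yawY 8.78 F [-0.2 -0.3 -0.3] gap 47.2 q [-0.15  0.35  0.54  2.06 -0.26  0.79  0.7 ]
shift [   2.7   16.8 -115.7] turn [-0.09  0.43  1.22]
```

View pics/c9.png

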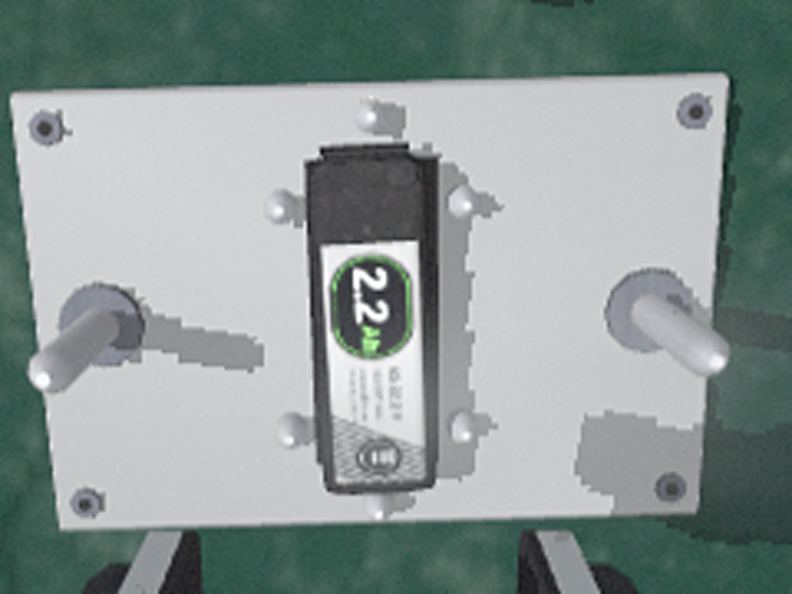

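View pics/ct9.png

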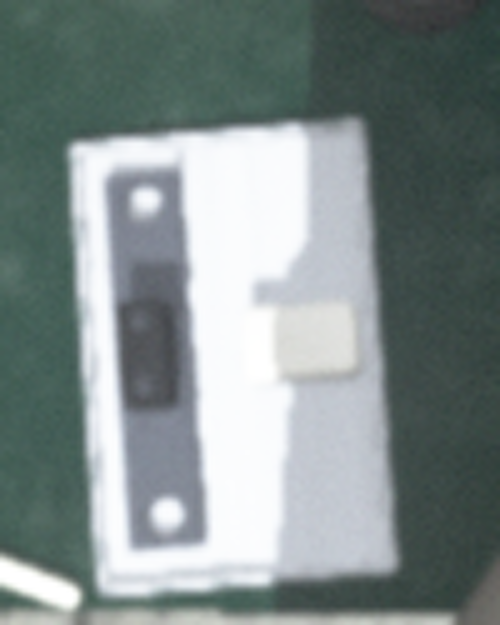

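Run:
```python
from h import *
fit('w9',180,90,3.3,[(438,152),(437,487),(328,488),(307,156)],29,84,27,'tested')
f=lambda x,y,z:px2w('w9',180+(x+.5)/3.3-.5,90+(y+.5)/3.3-.5,z)
print(f(45,378,62),f(712,362,62))
```

```text
tested xy [ 487.5 -197.8] deg 10.73 rms 0.92 W 82.1 81.5 L 27.4 30.0
[ 418.73221876 -211.12863391   62.        ] [ 555.34527706 -186.60836822   62.        ]
```

Call:
{"method": "play_rows", "body": {
  "rows": "0.1 2.7 10 -25 -0.1 0.4 1.2;0.1 0 2 -25 0 0 0;0.1 0 0 -20 0 0 0;0.1 0 0 0 0 0 0;0.1 0 0 0 0 0 0"
}}

```text
time_s: 20.3
eef_pos: [488.3, -198.7, 73.3]
tcp_rot: [0.543, 0.453, 0.543, -0.452]
wrist_force: [-0.0, -0.1, 0.1]
finger_gap: 47.0
```

Run:
```python
from h import *
go(486.8,-198.4,28,10)
```

```text
t 20.3 tcp [ 488.3 -198.7   73.3] toolx [ 0.002  0.001 -1.   ] yawY 10.35 F [-0.  -0.1  0.1] gap 47.0 q [-0.11  0.46  0.47  2.1  -0.34  0.65  0.77]
shift [ -1.5   0.3 -45.3] turn [-0.04  0.11 -0.35]
```

Call:
{"method": "play_rows", "body": {
  "rows": "0.1 -1.2 0.3 -15 0 0.1 -0.1;0.1 0 0 -15 0 0 0;0.1 0 0 -9 0 0 0;0.1 0 0 -2 0 0 0;0.1 0 0 0 0 0 0"
}}

```text
time_s: 20.92
eef_pos: [487.6, -198.4, 30.4]
tcp_rot: [0.543, 0.454, 0.542, -0.453]
wrist_force: [-0.4, -0.8, 0.6]
finger_gap: 46.9
```

Run:
```python
from h import *
go(486.9,-198.4,28,10.2)
```

```text
t 20.93 tcp [ 487.6 -198.4   30.4] toolx [ 0.001  0.001 -1.   ] yawY 10.25 F [-0.4 -0.8  0.6] gap 46.9 q [-0.07  0.53  0.42  2.11 -0.4   0.57  0.81]
shift [-0.7 -0.  -2.4] turn [-0.04  0.08 -0.05]
```

Call:
{"method": "play_rows", "body": {
  "rows": "-0.2 -0.4 0 -1 0 0 0;-0.5 0 0 -0.5 0 0 0;-1 0 0 0 0 0 0;-1 0 0 0 0 0 0;-1 0 0 0 0 0 0"
}}

```text
time_s: 21.55
eef_pos: [487.4, -198.5, 30.1]
tcp_rot: [0.543, 0.454, 0.542, -0.453]
wrist_force: [0.0, -0.6, -1.3]
finger_gap: 27.4
```

Run:
```python
from h import *
go(486.9,-198.4,28,10.2)
grab('wrist','w10')
crop('w10',180,120,400,360,3,'c10')
```

```text
t 21.55 tcp [ 487.4 -198.5   30.1] toolx [ 0.003  0.001 -1.   ] yawY 10.24 F [ 0.  -0.6 -1.3] gap 27.4 q [-0.07  0.53  0.42  2.12 -0.4   0.57  0.81]
shift [-0.5  0.1 -2.1] turn [-0.05  0.15 -0.04]
```

View pics/c10.png

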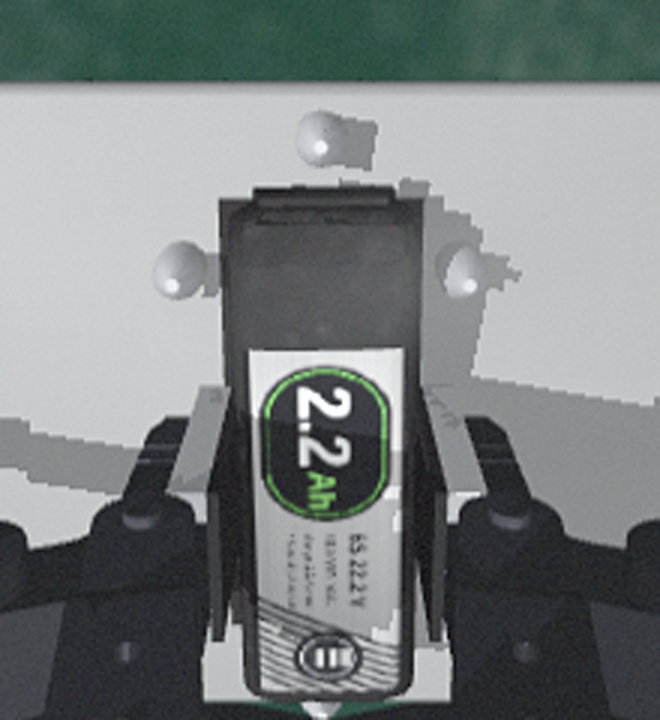

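Call:
{"method": "play_rows", "body": {
  "rows": "-1 0 0 10 0 0 0;-1 0 0 20 0 0 0;-1 0 0 30 0 0 0;-1 0 5 25 0 0 0;-1 0 25 10 0 0 5;-1 0 33 0 0 0 7;-1 0 33 0 0 0 7;-1 0 33 0 0 0 7;-1 0 33 0 0 0 7;-1 0 33 0 0 0 7;-1 0 33 0 0 0 7;-1 0 33 0 0 0 7;-1 0 33 0 0 0 7;-1 0 33 0 0 0 7;-1 0 30 0 0 0 7;-1 0 20 0 0 0 6;-1 0 0 0 0 0 0;-1 0 0 0 0 0 0"
}}

```text
time_s: 23.85
eef_pos: [486.6, 187.3, 139.0]
tcp_rot: [0.71, -0.019, 0.704, 0.024]
wrist_force: [0.0, -0.2, -1.9]
finger_gap: 27.1
```

Run:
```python
from h import *
go(489,197.2,60,96.2)
grab('wrist','w11')
```

```text
t 23.85 tcp [486.6 187.3 139. ] toolx [ 0.008  0.006 -1.   ] yawY 93.49 F [ 0.  -0.2 -1.9] gap 27.1 q [-0.58  0.31  0.1   2.06 -0.05  0.77  1.19]
shift [  2.4   9.9 -79. ] turn [-0.38  0.44  2.71]
```

View pics/w11.png

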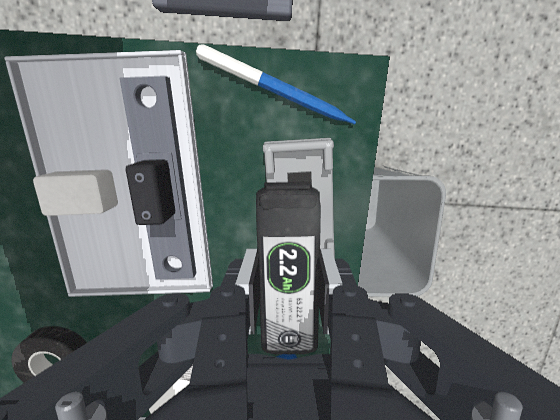

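Run:
```python
from h import *
crop('w11',250,130,350,230,6,'c11')
A=px2w('w11',264.5,142,16);B=px2w('w11',332,140,16); print(A,B,np.linalg.norm(A-B)); m=(A+B)/2; d=(B-A)/np.linalg.norm(B-A); n=np.array([-d[1],d[0],0]); print(m+56*n,m-56*n, np.degrees(np.arctan2(d[1],d[0])))
```

```text
[436.57772234 166.49675194  16.        ] [431.8067881  218.82789068  16.        ] 52.548167387785135
[378.42354024 187.57798953  16.        ] [489.9609702  197.74665309  16.        ] 95.20915112149416
```

Call:
{"method": "play_rows", "body": {
  "rows": "-1 2.4 9.9 -20 -0.4 0.4 2.7;-1 0 0 -25 0 0 0;-1 0 0 -20 0 0 0;-1 0 0 0 0 0 0;-1 0 0 0 0 0 0"
}}

```text
time_s: 24.52
eef_pos: [490.4, 193.4, 74.3]
tcp_rot: [0.707, -0.035, 0.705, 0.034]
wrist_force: [0.1, 0.2, -1.5]
finger_gap: 27.5
```

Run:
```python
from h import *
go(489,197.2,40,96.2)
grab('wrist','w12')
crop('w12',200,80,380,280,3.5,'c12')
```

```text
t 24.52 tcp [490.4 193.4  74.3] toolx [ 0.003 -0.001 -1.   ] yawY 95.67 F [ 0.1  0.2 -1.5] gap 27.5 q [-0.57  0.42  0.09  2.08 -0.05  0.64  1.22]
shift [ -1.4   3.8 -34.3] turn [0.08 0.16 0.53]
```

View pics/c12.png

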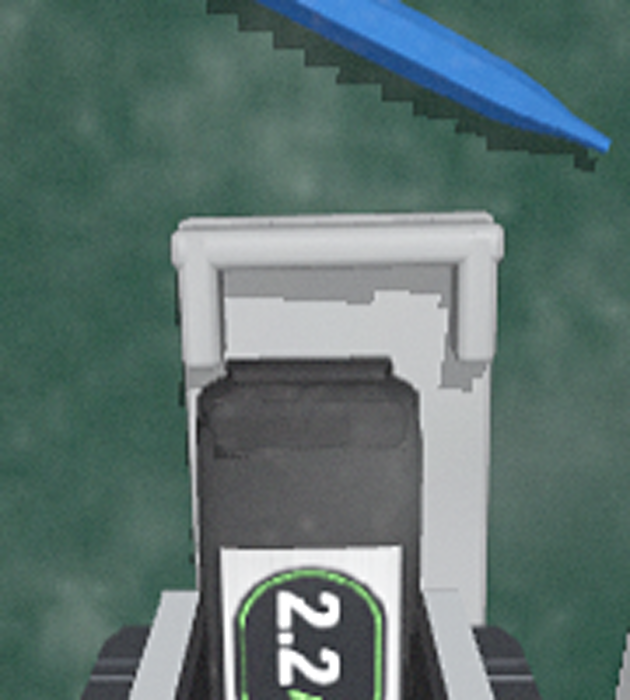

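Run:
```python
from h import *
f=lambda x,y,z:px2w('w12',200+(x+.5)/3.5-.5,80+(y+.5)/3.5-.5,z)
A=f(173,228,16);B=f(502,226,16);print(A,B,np.linalg.norm(A-B)); m=(A+B)/2; d=(B-A)/np.linalg.norm(B-A); print(m+56*np.array([d[1],-d[0],0]),np.degrees(np.arctan2(d[1],d[0])))
```

```text
[437.89951815 165.3130336   16.        ] [432.13354526 219.34744599  16.        ] 54.34118296540185
[490.70039667 198.27222457  16.        ] 96.0909418714611
```

Call:
{"method": "play_rows", "body": {
  "rows": "-1 -1.4 4 -8 0 0.2 0.5;-1 0 0 -8 0 0 0;-1 0 0 -6 0 0 0;-1 0 0 0 0 0 0;-1 0 0 0 0 0 0"
}}

```text
time_s: 25.2
eef_pos: [489.5, 197.9, 52.0]
tcp_rot: [0.706, -0.038, 0.706, 0.038]
wrist_force: [-0.2, -0.7, -1.3]
finger_gap: 27.0
```

Run:
```python
from h import *
go(489,197.4,28.4,96.1)
grab('wrist','w13')
crop('w13',200,80,380,280,3.5,'c13')
```

```text
t 25.2 tcp [489.5 197.9  52. ] toolx [ 0.001 -0.    -1.   ] yawY 96.19 F [-0.2 -0.7 -1.3] gap 27.0 q [-0.57  0.46  0.08  2.09 -0.06  0.6   1.23]
shift [ -0.5  -0.5 -23.6] turn [ 0.02  0.04 -0.09]
```

View pics/c13.png

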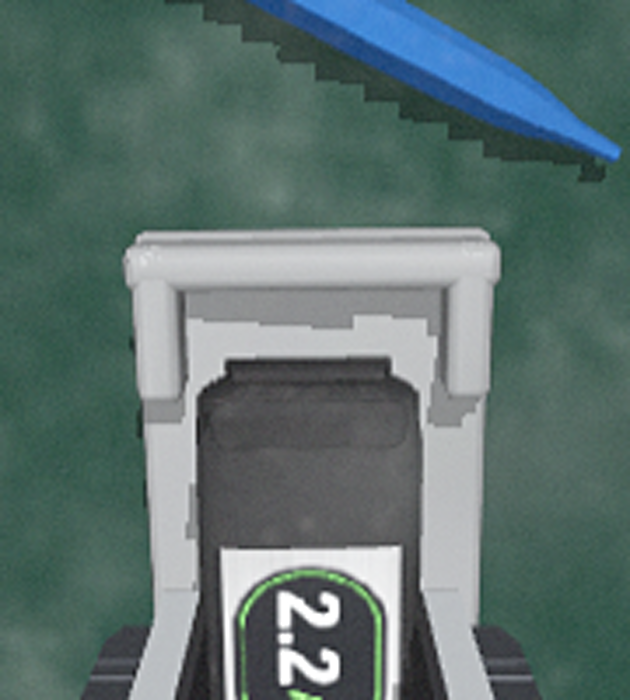

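Call:
{"method": "play_rows", "body": {
  "rows": "-1 0 0 -8 0 0 0;-1 0 0 -8 0 0 0;-1 0 0 -4 0 0 0;-1 0 0 -1 0 0 0;-1 0 0 0 0 0 0"
}}

```text
time_s: 25.88
eef_pos: [489.5, 197.9, 29.5]
tcp_rot: [0.706, -0.038, 0.706, 0.038]
wrist_force: [0.5, 0.5, -1.4]
finger_gap: 26.9
```

Run:
```python
from h import *
go(489.5,197.5,28.1,96.1)
```

```text
t 25.88 tcp [489.5 197.9  29.5] toolx [ 0.001 -0.    -1.   ] yawY 96.18 F [ 0.5  0.5 -1.4] gap 26.9 q [-0.56  0.5   0.07  2.09 -0.06  0.55  1.23]
shift [ 0.  -0.4 -1.4] turn [ 0.02  0.04 -0.08]
```

Call:
{"method": "play_rows", "body": {
  "rows": "-1 0 0 -1 0 0 0;-1 0 0 -1 0 0 0;-1 0 0 -0.7 0 0 0;-1 0 0 0 0 0 0"
}}

```text
time_s: 26.38
eef_pos: [489.7, 198.0, 27.8]
tcp_rot: [0.707, -0.038, 0.706, 0.038]
wrist_force: [0.8, 0.4, -1.4]
finger_gap: 27.3
```

Run:
```python
from h import *
go(489.5,197.5,28.1,96.1)
grab('wrist','w14')
crop('w14',200,80,380,340,2.3,'c14')
```

```text
t 26.38 tcp [489.7 198.   27.8] toolx [ 0.001  0.    -1.   ] yawY 96.17 F [ 0.8  0.4 -1.4] gap 27.3 q [-0.56  0.5   0.07  2.09 -0.06  0.55  1.23]
shift [-0.2 -0.5  0.3] turn [-0.01  0.08 -0.07]
```

View pics/c14.png

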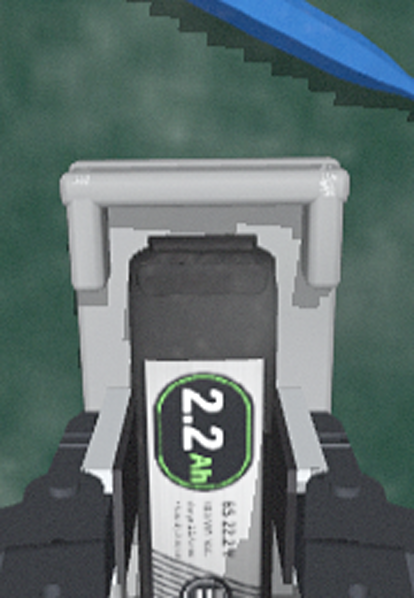

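Call:
{"method": "play_rows", "body": {
  "rows": "-0.2 0 0 0 0 0 0;0 0 0 0 0 0 0;0.1 0 0 0 0 0 0;0.1 0 0 15 0 0 0;0.1 0 0 35 0 0 0;0.1 0 0 40 0 0 0;0.1 0 -20 35 0 0 -5;0.1 0 -30 0 0 0 -10;0.1 0 -30 0 0 0 -10;0.1 0 -30 0 0 0 -10;0.1 0 -30 0 0 0 -10;0.1 0 -30 0 0 0 -10;0.1 0 -30 0 0 0 -10;0.1 0 -30 0 0 0 -10;0.1 0 -30 0 0 0 -10;0.1 0 -30 0 0 0 -10;0.1 0 -30 0 0 0 -10;0.1 0 0 0 0 0 0"
}}

```text
time_s: 28.68
eef_pos: [489.5, -130.9, 171.9]
tcp_rot: [0.448, 0.554, 0.439, -0.547]
wrist_force: [-0.4, -0.3, -0.0]
finger_gap: 47.0
```

Run:
```python
from h import *
go(482.5,-400,150,79.2)
grab('top','t15'); crop('t15',115,165,255,275,5,'c15')
```

```text
t 28.68 tcp [ 489.5 -130.9  171.9] toolx [ 0.014 -0.004 -1.   ] yawY -12.3 F [-0.4 -0.3 -0. ] gap 47.0 q [-0.38  0.27  0.6   2.09 -0.21  0.82  0.13]
shift [  -7.  -269.1  -21.9] turn [  0.8   0.5 -88.5]
```

View pics/c15.png

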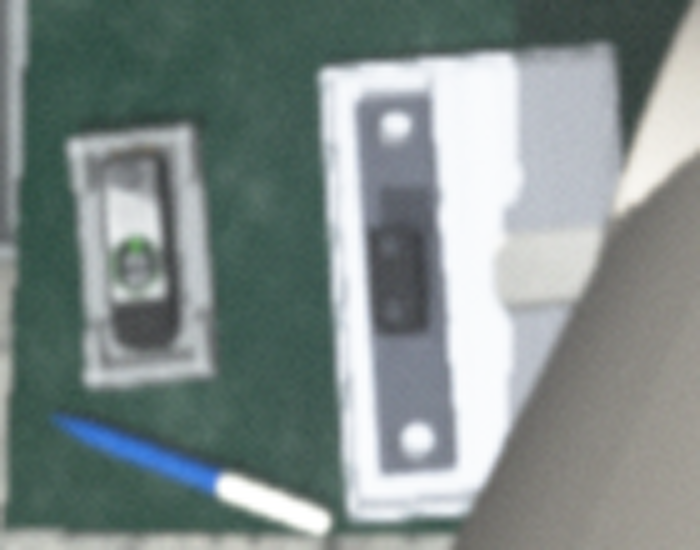

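The tested pack lies in its cradle, label up. Next is the waiting pack.

Call:
{"method": "play_rows", "body": {
  "rows": "0.1 0 -25 0 0.4 0.3 -9;0.1 0 -28 0 0 0 -9;0.1 0 -28 0 0 0 -9;0.1 0 -28 0 0 0 -9;0.1 0 -28 0 0 0 -9;0.1 0 -28 0 0 0 -9;0.1 0 -28 0 0 0 -9;0.1 0 -28 0 0 0 -9;0.1 0 -28 0 0 0 -9;0.1 0 -20 0 0 0 -7;0.1 0 0 0 0 0 0;0.1 0 0 0 0 0 0"
}}

```text
time_s: 30.22
eef_pos: [495.3, -390.7, 175.3]
tcp_rot: [-0.064, 0.71, -0.063, -0.699]
wrist_force: [-0.2, 0.5, -0.2]
finger_gap: 46.6
```

Run:
```python
from h import *
go(482.5,-400,150,79.2)
grab('wrist','w16')
crop('w16',180,60,400,290,2.7,'c16')
```

```text
t 30.23 tcp [ 495.3 -390.7  175.3] toolx [ 0.016 -0.001 -1.   ] yawY -100.32 F [-0.2  0.5 -0.2] gap 46.6 q [-0.09  0.59  0.93  1.82 -0.57  1.   -0.67]
shift [-12.8  -9.3 -25.3] turn [ 0.04  0.9  -0.47]
```

View pics/c16.png

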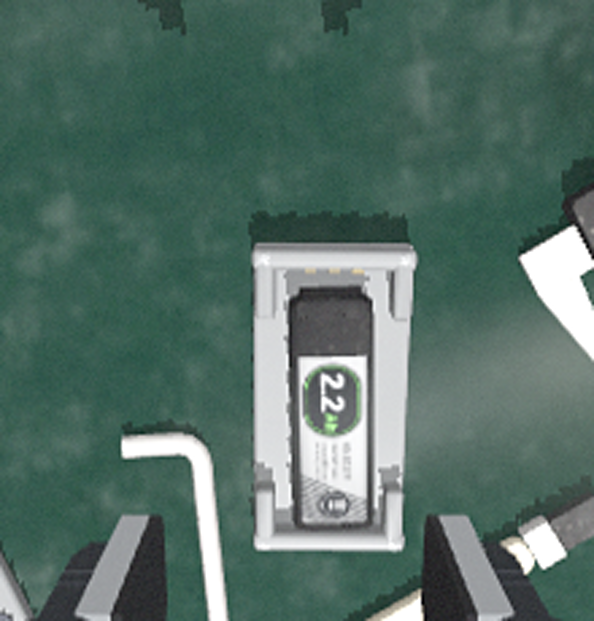

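Run:
```python
from h import *
fit('w16',180,60,2.7,[(293,293),(371,293),(371,527),(298,527)],84,29,25,'pack')
fit('w16',180,60,2.7,[(252,246),(416,247),(404,550),(254,548)],112,56,16,'cradle')
```

```text
pack xy [ 482.4 -401.5] deg -9.07 rms 1.21 W 25.6 25.9 L 83.1 83.1
cradle xy [ 483.2 -401.4] deg -10.55 rms 0.75 W 54.8 55.3 L 110.3 109.9
```

Call:
{"method": "play_rows", "body": {
  "rows": "0.1 -12 -9.5 -25 0 0.9 0.2;0.1 0 0 -30 0 0 0;0.1 0 0 -30 0 0 0;0.1 0 0 -20 0 0 0;0.1 0 0 0 0 0 0;0.1 0 0 0 0 0 0"
}}

```text
time_s: 31.02
eef_pos: [486.3, -395.3, 69.7]
tcp_rot: [-0.058, 0.706, -0.056, -0.703]
wrist_force: [-0.4, -0.2, 0.2]
finger_gap: 47.1
```

Run:
```python
from h import *
go(482.2,-401.2,60,79.9)
grab('wrist','w17')
crop('w17',180,60,400,330,2.2,'c17')
```

```text
t 31.02 tcp [ 486.3 -395.3   69.7] toolx [ 0.004  0.002 -1.   ] yawY -99.25 F [-0.4 -0.2  0.2] gap 47.1 q [ 0.01  0.71  0.8   1.89 -0.69  0.84 -0.56]
shift [-4.1 -5.9 -9.7] turn [-0.12  0.25 -0.85]
```

View pics/c17.png

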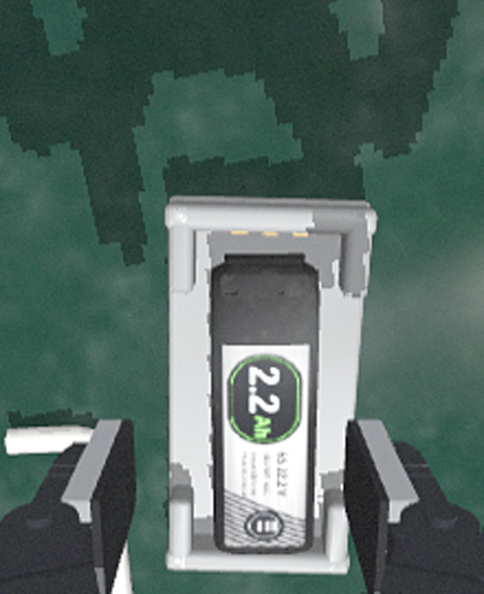

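Run:
```python
from h import *
fit('w17',180,60,2.2,[(213,265),(319,264),(313,548),(218,549)],84,29,25,'pack')
```

```text
pack xy [ 482.9 -401.6] deg -8.65 rms 1.07 W 26.7 27.0 L 81.8 81.9
```

Call:
{"method": "play_rows", "body": {
  "rows": "0.1 -4 -6 -6 -0.1 0.2 -0.8;0.1 0 0 -6 0 0 0;0.1 0 0 0 0 0 0;0.1 0 0 0 0 0 0"
}}

```text
time_s: 31.58
eef_pos: [482.6, -402.2, 58.4]
tcp_rot: [-0.062, 0.705, -0.062, -0.703]
wrist_force: [0.9, -0.1, -0.7]
finger_gap: 47.3
```

Run:
```python
from h import *
go(482.2,-401.2,28,79.7)
```

```text
t 31.57 tcp [ 482.6 -402.2   58.4] toolx [ 0.003 -0.001 -1.   ] yawY -100.1 F [ 0.9 -0.1 -0.7] gap 47.3 q [ 0.03  0.73  0.79  1.89 -0.7   0.83 -0.55]
shift [ -0.4   1.  -30.4] turn [ 0.04  0.16 -0.2 ]
```

Call:
{"method": "play_rows", "body": {
  "rows": "0.1 0 0.8 -10 0 0.2 0.4;0.1 0 0 -10 0 0 0;0.1 0 0 -7 0 0 0;0.1 0 0 -1.5 0 0 0;0.1 0 0 0 0 0 0"
}}

```text
time_s: 32.2
eef_pos: [482.5, -401.1, 27.4]
tcp_rot: [0.059, -0.704, 0.06, 0.705]
wrist_force: [-0.5, 0.0, 0.3]
finger_gap: 47.1
```

Run:
```python
from h import *
go(482.2,-401.2,28,80)
```

```text
t 32.2 tcp [ 482.5 -401.1   27.4] toolx [-0.002 -0.    -1.   ] yawY -99.66 F [-0.5  0.   0.3] gap 47.1 q [ 0.05  0.77  0.75  1.89 -0.74  0.78 -0.52]
shift [-0.3 -0.1  0.6] turn [ 0.02 -0.09 -0.34]
```

Call:
{"method": "play_rows", "body": {
  "rows": "-0.2 0 0 0.6 0 0 0;-0.5 0 0 0 0 0 0;-1 0 0 0 0 0 0;-1 0 0 0 0 0 0;-1 0 0 0 0 0 0"
}}

```text
time_s: 32.83
eef_pos: [482.7, -401.2, 28.8]
tcp_rot: [0.059, -0.704, 0.06, 0.705]
wrist_force: [0.2, 0.1, -1.5]
finger_gap: 27.0
```

Run:
```python
from h import *
go(482.2,-401.2,28,80)
grab('wrist','w18')
crop('w18',180,120,400,360,2.5,'c18')
```

```text
t 32.83 tcp [ 482.7 -401.2   28.8] toolx [-0.001 -0.001 -1.   ] yawY -99.66 F [ 0.2  0.1 -1.5] gap 27.0 q [ 0.05  0.77  0.75  1.89 -0.74  0.78 -0.52]
shift [-0.5 -0.  -0.8] turn [ 0.03 -0.05 -0.34]
```

View pics/c18.png

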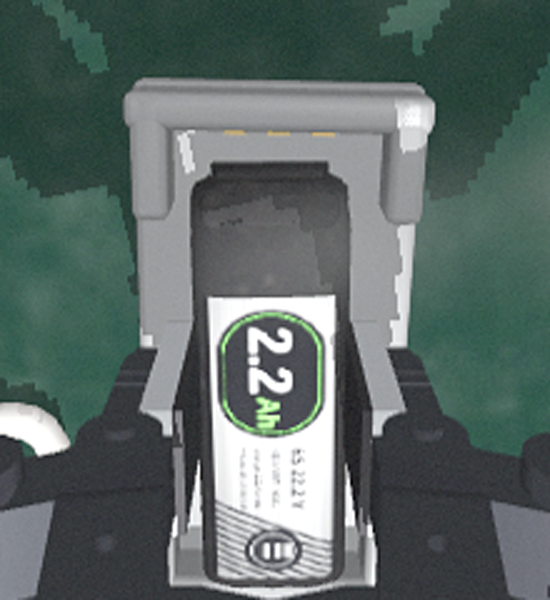

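Call:
{"method": "play_rows", "body": {
  "rows": "-1 0 0 10 0 0 0;-1 0 0 25 0 0 0;-1 0 0 35 0 0 0;-1 0 0 30 0 0 0;-1 0 15 10 0 0 9;-1 0 17 0 0 0 9;-1 0 17 0 0 0 9;-1 0 17 0 0 0 9;-1 0 17 0 0 0 9;-1 0 17 0 0 0 9;-1 0 17 0 0 0 9;-1 0 17 0 0 0 9;-1 0 17 0 0 0 9;-1 0 17 0 0 0 9;-1 0 17 0 0 0 9;-1 0 12 0 0 0 8;-1 0 0 0 0 0 0;-1 0 0 0 0 0 0"
}}

```text
time_s: 35.12
eef_pos: [480.2, -202.4, 153.2]
tcp_rot: [0.545, 0.456, 0.54, -0.451]
wrist_force: [-0.4, -0.8, -1.4]
finger_gap: 27.2
```

Run:
```python
from h import *
go(487,-198.7,90,10.1)
grab('wrist','w19')
```

```text
t 35.12 tcp [ 480.2 -202.4  153.2] toolx [ 0.01  0.   -1.  ] yawY 10.21 F [-0.4 -0.8 -1.4] gap 27.2 q [-0.11  0.31  0.46  2.07 -0.2   0.8   0.65]
shift [  6.8   3.7 -63.2] turn [-0.03  0.56 -0.11]
```

View pics/w19.png

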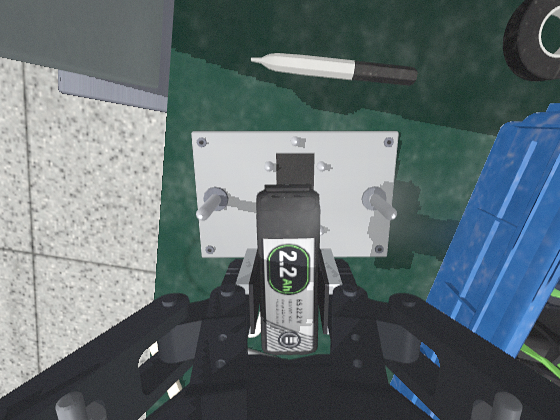

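Call:
{"method": "play_rows", "body": {
  "rows": "-1 6.8 3.7 -20 0 0.5 -0.1;-1 0 0 -20 0 0 0;-1 0 0 -15 0 0 0;-1 0 0 0 0 0 0;-1 0 0 0 0 0 0"
}}

```text
time_s: 35.8
eef_pos: [487.5, -201.2, 97.4]
tcp_rot: [0.541, 0.457, 0.539, -0.457]
wrist_force: [-0.3, -1.2, -1.8]
finger_gap: 27.2
```

Run:
```python
from h import *
go(487,-198.7,56,10.1)
```

```text
t 35.8 tcp [ 487.5 -201.2   97.4] toolx [ 0.002 -0.001 -1.   ] yawY 9.53 F [-0.3 -1.2 -1.8] gap 27.2 q [-0.08  0.41  0.43  2.08 -0.26  0.69  0.68]
shift [ -0.5   2.5 -41.4] turn [0.07 0.1  0.57]
```

Call:
{"method": "play_rows", "body": {
  "rows": "-1 -0.4 2.5 -14 0 0.1 0.6;-1 0 0 -14 0 0 0;-1 0 0 -10 0 0 0;-1 0 0 0 0 0 0;-1 0 0 0 0 0 0"
}}

```text
time_s: 36.42
eef_pos: [487.3, -198.6, 57.3]
tcp_rot: [0.543, 0.454, 0.542, -0.454]
wrist_force: [0.5, -0.8, -2.1]
finger_gap: 26.9
```

Run:
```python
from h import *
go(487,-198.7,45,10.1)
grab('wrist','w20')
crop('w20',180,90,400,330,2.5,'c20')
```

```text
t 36.42 tcp [ 487.3 -198.6   57.3] toolx [ 0.001 -0.001 -1.   ] yawY 10.15 F [ 0.5 -0.8 -2.1] gap 26.9 q [-0.05  0.48  0.39  2.1  -0.3   0.61  0.72]
shift [ -0.3  -0.1 -12.3] turn [ 0.07  0.04 -0.05]
```

View pics/c20.png

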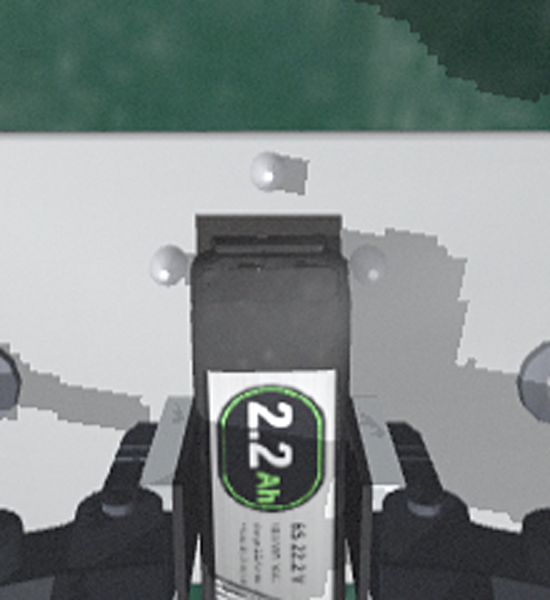

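Call:
{"method": "play_rows", "body": {
  "rows": "-1 -0.3 -0.1 -9 0 0 0;-1 0 0 -9 0 0 0;-1 0 0 -4 0 0 0;-1 0 0 -1 0 0 0;-1 0 0 0 0 0 0"
}}

```text
time_s: 37.1
eef_pos: [487.3, -198.7, 33.0]
tcp_rot: [0.543, 0.454, 0.542, -0.454]
wrist_force: [-0.2, 0.2, -1.5]
finger_gap: 27.0
```

Run:
```python
from h import *
go(487,-198.7,30.8,10.1)
```

```text
t 37.1 tcp [ 487.3 -198.7   33. ] toolx [ 0.001 -0.001 -1.   ] yawY 10.16 F [-0.2  0.2 -1.5] gap 27.0 q [-0.02  0.52  0.36  2.11 -0.33  0.56  0.75]
shift [-0.3  0.  -2.2] turn [ 0.07  0.08 -0.06]
```

Call:
{"method": "play_rows", "body": {
  "rows": "-1 0 0 -1 0 0 0;-1 0 0 -1 0 0 0;-1 0 0 -0.8 0 0 0;-1 0 0 -0.6 0 0 0;-1 0 0 0 0 0 0"
}}

```text
time_s: 37.72
eef_pos: [487.6, -198.8, 30.7]
tcp_rot: [0.543, 0.454, 0.541, -0.453]
wrist_force: [0.5, -0.5, -2.0]
finger_gap: 26.6
```

Run:
```python
from h import *
go(487,-198.7,30.8,10.1)
grab('wrist','w21')
crop('w21',180,90,400,330,2.5,'c21')
```

```text
t 37.73 tcp [ 487.6 -198.8   30.7] toolx [ 0.003 -0.001 -1.   ] yawY 10.14 F [ 0.5 -0.5 -2. ] gap 26.6 q [-0.02  0.52  0.36  2.11 -0.33  0.56  0.75]
shift [-0.6  0.1  0.1] turn [ 0.05  0.16 -0.04]
```

View pics/c21.png

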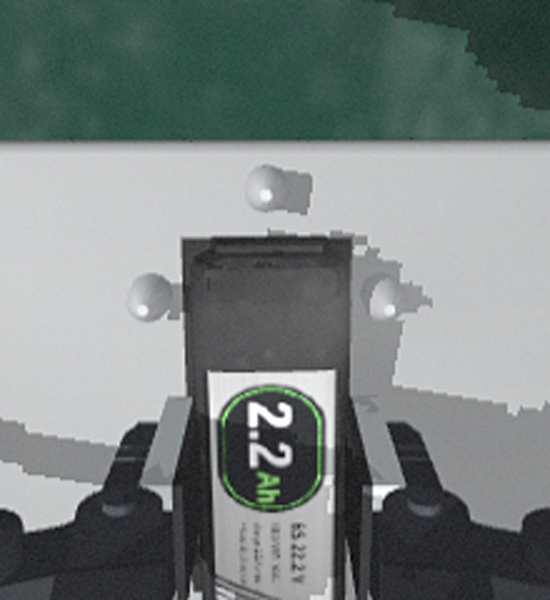

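Call:
{"method": "play_rows", "body": {
  "rows": "-0.2 0 0 0 0 0 0;0 0 0 0 0 0 0;0.1 0 0 0 0 0 0;0.1 0 0 12 0 0 0;0.1 0 0 30 0 0 0;0.1 0 0 35 0 0 0;0.1 0 0 15 0 0 0;0.1 0 0 0 0 0 0"
}}

```text
time_s: 38.78
eef_pos: [487.6, -199.0, 127.4]
tcp_rot: [0.543, 0.454, 0.541, -0.453]
wrist_force: [-0.3, 0.1, -0.1]
finger_gap: 47.0
```

Run:
```python
from h import *
go(484.8,17.1,60,5.7)
grab('wrist','w22')
crop('w22',130,110,440,330,2.5,'c22')
```

```text
t 38.77 tcp [ 487.6 -199.   127.4] toolx [ 0.003 -0.001 -1.   ] yawY 10.12 F [-0.3  0.1 -0.1] gap 47.0 q [-0.11  0.36  0.45  2.07 -0.23  0.75  0.66]
shift [ -2.8 216.1 -67.4] turn [ 0.07  0.2  -4.42]
```

View pics/c22.png

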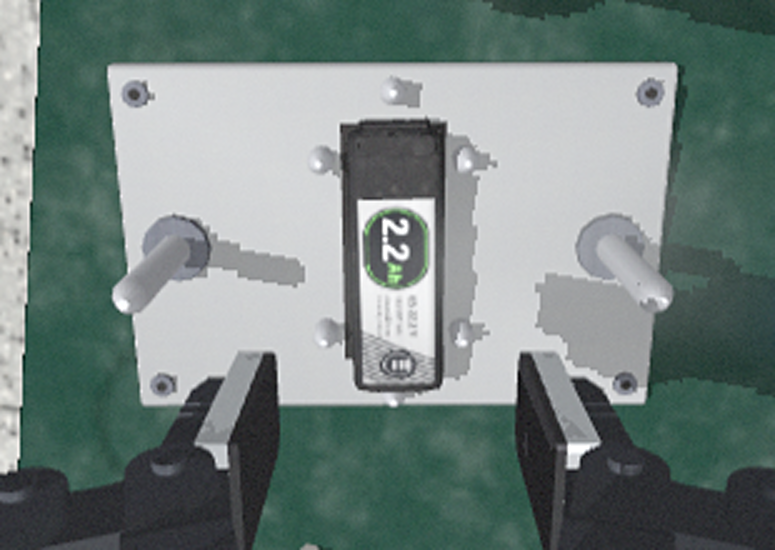

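Run:
```python
from h import *
fit('w22',130,110,2.5,[(447,122),(442,388),(358,388),(341,125)],29,84,27,'newpack')
fit('w22',130,110,2.5,[(677,63),(648,404),(144,405),(108,67)],176,116,8,'fixture')
```

```text
newpack xy [ 488.5 -198.4] deg 11.4 rms 0.72 W 84.1 83.3 L 26.7 30.5
fixture xy [ 487.7 -198.8] deg 10.51 rms 0.78 W 115.3 114.3 L 174.8 173.9
```

Call:
{"method": "play_rows", "body": {
  "rows": "0.1 0 25 0 0 0.2 -0.6;0.1 0 37 0 0 0 -0.6;0.1 0 37 0 0 0 -0.6;0.1 0 37 0 0 0 -0.6;0.1 0 37 0 0 0 -0.6;0.1 0 30 0 0 0 -0.6;0.1 0 15 -10 0 0 -0.6;0.1 0 0 0 0 0 0;0.1 0 0 0 0 0 0"
}}

```text
time_s: 39.95
eef_pos: [481.9, 23.4, 107.6]
tcp_rot: [0.521, 0.47, 0.527, -0.479]
wrist_force: [0.8, 0.0, 0.2]
finger_gap: 46.9
```

Run:
```python
from h import *
go(484.8,17.1,60,5.7)
```

```text
t 39.95 tcp [481.9  23.4 107.6] toolx [-0.014 -0.004 -1.   ] yawY 5.65 F [0.8 0.  0.2] gap 46.9 q [-0.53  0.33  0.41  2.16 -0.2   0.7   0.11]
shift [  2.9  -6.3 -47.6] turn [ 0.24 -0.77  0.05]
```

Call:
{"method": "play_rows", "body": {
  "rows": "0.1 2.9 -6.3 -14 0.2 -0.7 0;0.1 0 0 -14 0 0 0;0.1 0 0 -14 0 0 0;0.1 0 0 0 0 0 0;0.1 0 0 0 0 0 0"
}}

```text
time_s: 40.58
eef_pos: [484.9, 13.7, 63.7]
tcp_rot: [0.523, 0.475, 0.523, -0.477]
wrist_force: [-0.1, 0.3, 1.0]
finger_gap: 47.0
```

Run:
```python
from h import *
go(484.8,17.1,25,5.7)
grab('wrist','w23')
```

```text
t 40.58 tcp [484.9  13.7  63.7] toolx [-0.002 -0.001 -1.   ] yawY 5.39 F [-0.1  0.3  1. ] gap 47.0 q [-0.47  0.41  0.37  2.19 -0.26  0.59  0.18]
shift [ -0.1   3.4 -38.7] turn [ 0.09 -0.1   0.31]
```

View pics/w23.png

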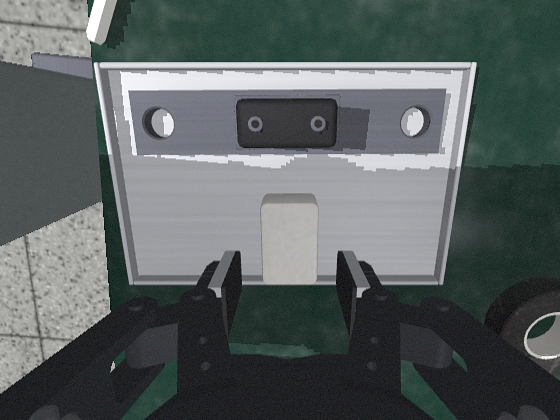

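Call:
{"method": "play_rows", "body": {
  "rows": "0.1 0 3.4 -14 0 -0.1 0.3;0.1 0 0 -12 0 0 0;0.1 0 0 -8 0 0 0;0.1 0 0 -2 0 0 0;0.1 0 0 0 0 0 0"
}}

```text
time_s: 41.25
eef_pos: [485.0, 17.8, 25.3]
tcp_rot: [0.525, 0.474, 0.524, -0.474]
wrist_force: [0.5, -0.7, -0.0]
finger_gap: 47.2
```

Run:
```python
from h import *
go(484.8,17.1,25,5.7)
```

```text
t 41.25 tcp [485.   17.8  25.3] toolx [ 0.    -0.001 -1.   ] yawY 5.77 F [ 0.5 -0.7 -0. ] gap 47.2 q [-0.44  0.48  0.32  2.2  -0.31  0.5   0.22]
shift [-0.2 -0.7 -0.3] turn [ 0.07  0.03 -0.07]
```

Call:
{"method": "play_rows", "body": {
  "rows": "-0.2 0 -0.7 0 0 0 0;-0.5 0 0 0 0 0 0;-1 0 0 0 0 0 0;-1 0 0 0 0 0 0;-1 0 0 0 0 0 0;-1 0 0 0 0 0 0"
}}

```text
time_s: 42.0
eef_pos: [485.5, 17.1, 26.3]
tcp_rot: [0.525, 0.475, 0.524, -0.474]
wrist_force: [0.2, 0.1, 0.1]
finger_gap: 30.2
```

Run:
```python
from h import *
go(484.8,17.1,25,5.7)
```

```text
t 42.0 tcp [485.5  17.1  26.3] toolx [ 0.002 -0.001 -1.   ] yawY 5.76 F [0.2 0.1 0.1] gap 30.2 q [-0.44  0.48  0.32  2.2  -0.31  0.5   0.22]
shift [-0.7  0.  -1.3] turn [ 0.04  0.11 -0.06]
```

Call:
{"method": "play_rows", "body": {
  "rows": "-1 0 0 10 0 0 0;-1 0 0 30 0 0 0;-1 0 0 35 0 0 0;-1 0 -10 30 0 0 0;-1 0 -30 10 0 0 0.6;-1 0 -36 0 0 0 0.7;-1 0 -36 0 0 0 0.7;-1 0 -36 0 0 0 0.7;-1 0 -36 0 0 0 0.7;-1 0 -25 0 0 0 0.6;-1 0 0 0 0 0 0;-1 0 0 0 0 0 0"
}}

```text
time_s: 43.5
eef_pos: [484.4, -198.3, 152.4]
tcp_rot: [0.543, 0.457, 0.539, -0.453]
wrist_force: [0.6, 0.3, -0.5]
finger_gap: 30.7
```

Run:
```python
from h import *
go(487.3,-198.7,75,10.2)
grab('wrist','w24')
```

```text
t 43.5 tcp [ 484.4 -198.3  152.4] toolx [ 0.007  0.    -1.   ] yawY 9.9 F [ 0.6  0.3 -0.5] gap 30.7 q [-0.15  0.32  0.5   2.06 -0.21  0.8   0.65]
shift [  2.9  -0.4 -77.4] turn [-0.01  0.39  0.3 ]
```

View pics/w24.png

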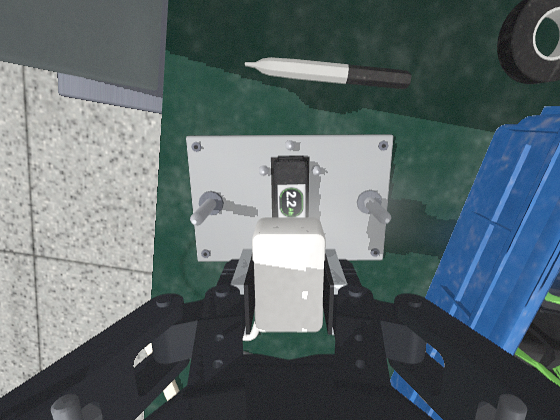

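Run:
```python
from h import *
crop('w24',220,200,360,350,4,'c24')
fit('w24',0,0,1,[(326.5,235),(324,333),(254.5,333),(252,235)],32,50,153.1,'pad')
```

```text
pad xy [ 485.8 -199.8] deg 9.95 rms 0.32 W 49.3 49.2 L 32.7 31.8
```

View pics/c24.png

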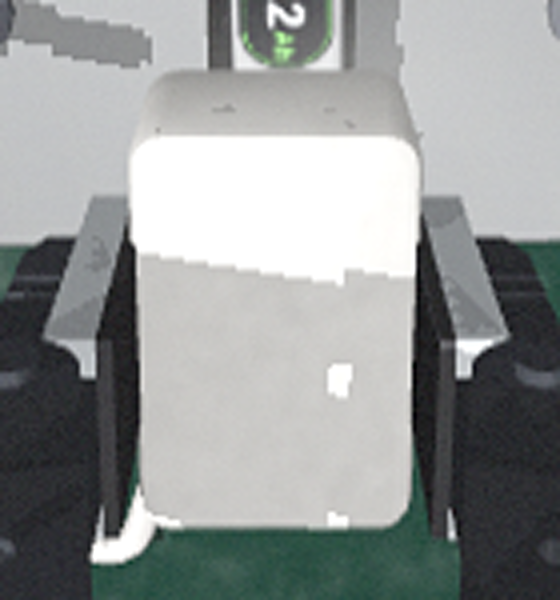

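Call:
{"method": "play_rows", "body": {
  "rows": "-1 2.9 -0.4 -20 0 0.4 0.3;-1 0 0 -25 0 0 0;-1 0 0 -15 0 0 0;-1 0 0 0 0 0 0;-1 0 0 0 0 0 0"
}}

```text
time_s: 44.18
eef_pos: [488.8, -195.0, 92.3]
tcp_rot: [0.544, 0.453, 0.543, -0.452]
wrist_force: [-0.8, -0.5, -0.8]
finger_gap: 31.0
```

Run:
```python
from h import *
go(487.3,-198.7,50,10.2)
```

```text
t 44.17 tcp [ 488.8 -195.    92.3] toolx [ 0.002  0.001 -1.   ] yawY 10.49 F [-0.8 -0.5 -0.8] gap 31.0 q [-0.11  0.42  0.45  2.09 -0.29  0.69  0.71]
shift [ -1.5  -3.7 -42.3] turn [-0.06  0.09 -0.29]
```

Call:
{"method": "play_rows", "body": {
  "rows": "-1 -1.5 -3.2 -12 0 0.1 -0.3;-1 0 0 -12 0 0 0;-1 0 0 -8 0 0 0;-1 0 0 0 0 0 0;-1 0 0 0 0 0 0"
}}

```text
time_s: 44.8
eef_pos: [487.6, -198.6, 58.9]
tcp_rot: [0.542, 0.454, 0.542, -0.453]
wrist_force: [0.4, -0.4, -1.0]
finger_gap: 30.5
```

Run:
```python
from h import *
go(487.3,-198.2,50.1,10.2)
grab('wrist','w25')
crop('w25',150,110,430,350,2.5,'c25')
```

```text
t 44.8 tcp [ 487.6 -198.6   58.9] toolx [ 0.001  0.001 -1.   ] yawY 10.16 F [ 0.4 -0.4 -1. ] gap 30.5 q [-0.07  0.48  0.42  2.1  -0.33  0.62  0.75]
shift [-0.3  0.4 -8.8] turn [-0.06  0.05  0.04]
```

View pics/c25.png

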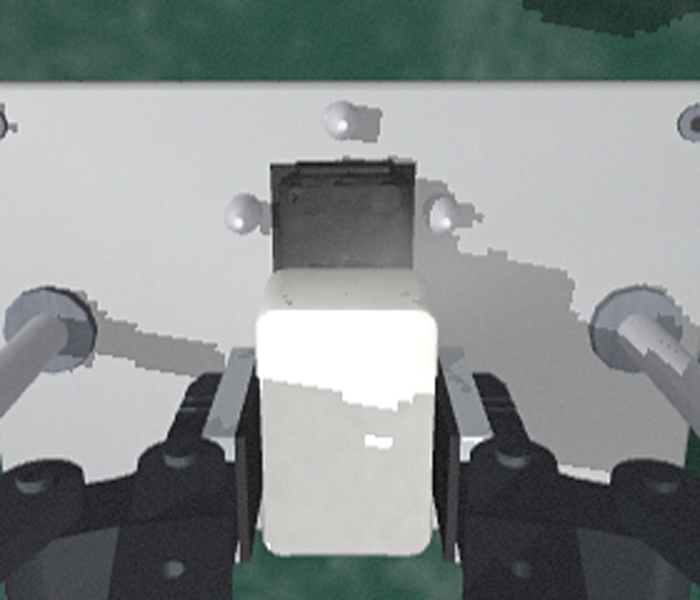

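Call:
{"method": "play_rows", "body": {
  "rows": "-1 -0.2 0.4 -3 0 0 0;-1 0 0 -3 0 0 0;-1 0 0 -1 0 0 0;-1 0 0 -0.8 0 0 0;-1 0 0 -0.8 0 0 0;-1 0 0 0 0 0 0"
}}

```text
time_s: 45.6
eef_pos: [487.7, -198.2, 50.3]
tcp_rot: [0.543, 0.454, 0.542, -0.453]
wrist_force: [0.6, 0.5, -0.7]
finger_gap: 31.0
```

Run:
```python
from h import *
go(487.3,-198.2,50.1,10.2)
```

```text
t 45.6 tcp [ 487.7 -198.2   50.3] toolx [ 0.002  0.001 -1.   ] yawY 10.18 F [ 0.6  0.5 -0.7] gap 31.0 q [-0.06  0.49  0.41  2.11 -0.34  0.6   0.76]
shift [-0.4 -0.  -0.2] turn [-0.05  0.11  0.02]
```

Call:
{"method": "play_rows", "body": {
  "rows": "-1 0 0 -0.6 0 0 0;-1 0 0 -0.5 0 0 0;-1 0 0 0 0 0 0"
}}

```text
time_s: 45.98
eef_pos: [487.8, -198.2, 49.7]
tcp_rot: [0.543, 0.455, 0.542, -0.453]
wrist_force: [-0.0, 0.6, -1.0]
finger_gap: 30.4
```

Run:
```python
from h import *
go(487.3,-198.2,50.1,10.2)
```

```text
t 45.98 tcp [ 487.8 -198.2   49.7] toolx [ 0.002  0.001 -1.   ] yawY 10.17 F [-0.   0.6 -1. ] gap 30.4 q [-0.06  0.49  0.41  2.11 -0.34  0.6   0.76]
shift [-0.5 -0.   0.4] turn [-0.07  0.13  0.03]
```

Call:
{"method": "play_rows", "body": {
  "rows": "-0.3 0 0 0 0 0 0;-0.1 0 0 0 0 0 0;0.1 0 0 0 0 0 0;0.1 0 0 0 0 0 0;0.1 0 0 12 0 0 0;0.1 0 0 30 0 0 0;0.1 0 0 30 0 0 0;0.1 0 -5 20 0 0 0;0.1 0 0 0 0 0 0;0.1 0 0 0 0 0 0"
}}

```text
time_s: 47.22
eef_pos: [487.4, -203.4, 147.2]
tcp_rot: [0.543, 0.455, 0.542, -0.453]
wrist_force: [-0.4, 0.6, 0.1]
finger_gap: 47.0
```

Run:
```python
from h import *
go(478,81.5,120,-84.3)
grab('wrist','w26')
crop('w26',180,90,400,260,3.5,'c26')
```

```text
t 47.23 tcp [ 487.4 -203.4  147.2] toolx [ 0.003  0.001 -1.   ] yawY 10.13 F [-0.4  0.6  0.1] gap 47.0 q [-0.14  0.34  0.5   2.05 -0.23  0.8   0.67]
shift [ -9.4 284.9 -27.2] turn [-0.19  0.1  85.57]
```

View pics/c26.png

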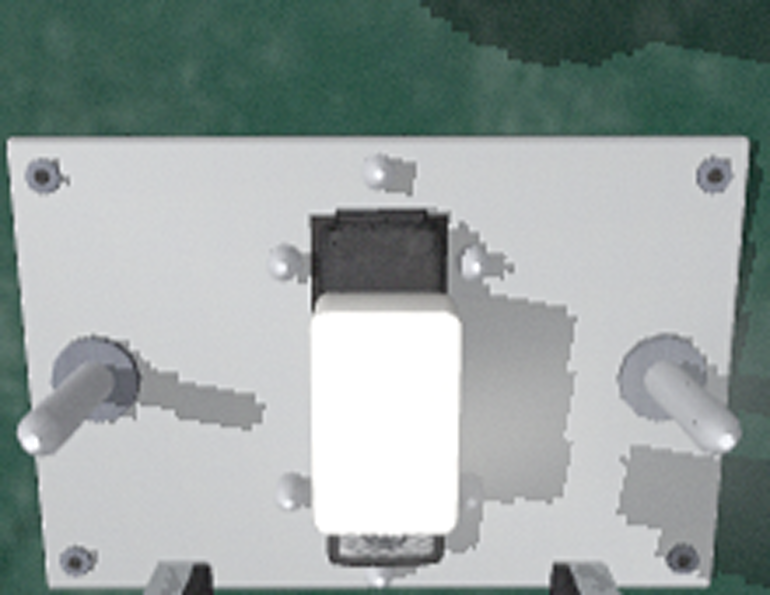

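Run:
```python
from h import *
f=lambda x,y,z:px2w('w26',180+(x+.5)/3.5-.5,90+(y+.5)/3.5-.5,z)
fit('w26',180,90,3.5,[(462,308),(457,535),(316,535),(312,310)],32,50,50.8,'pad')
A,B=f(33,437,62),f(722,437,62);print(A,B,(A+B)/2)
fit('w26',180,90,3.5,[(449,213),(443,563),(331,563),(311,217)],29,84,27,'pack')
fit('w26',180,90,3.5,[(749,137),(711,586),(48,587),(8,139)],176,116,8,'fixture')
```

```text
pad xy [ 488.9 -198.6] deg 10.29 rms 0.44 W 50.1 49.7 L 30.8 30.8
[ 418.4091437  -210.28449934   62.        ] [ 555.26134083 -185.73955646   62.        ] [ 486.83524227 -198.0120279    62.        ]
pack xy [ 488.4 -198.8] deg 11.33 rms 0.63 W 84.2 83.3 L 27.3 30.7
fixture xy [ 487.3 -198.6] deg 10.3 rms 0.74 W 114.9 114.6 L 174.9 173.9
```

Call:
{"method": "play_rows", "body": {
  "rows": "0.2 0 15 0 -0.1 0.1 -9;0.2 -1 30 0 0 0 -9.5;0.2 -1 30 0 0 0 -9.5;0.2 -1 30 0 0 0 -9.5;0.2 -1 30 0 0 0 -9.5;0.2 -1 30 0 0 0 -9.5;0.2 -1 30 0 0 0 -9.5;0.2 -1 30 0 0 0 -9.5;0.2 -1 30 0 0 0 -9.5;0.2 0 15 -10 0 0 -6;0.2 0 0 -10 0 0 0;0.2 0 0 0 0 0 0;0.2 0 0 0 0 0 0"
}}

```text
time_s: 48.9
eef_pos: [473.6, 73.0, 119.6]
tcp_rot: [-0.039, -0.702, -0.039, 0.71]
wrist_force: [-0.0, -0.2, -0.5]
finger_gap: 51.3
```

Run:
```python
from h import *
go(478,81.5,80,-84.3)
grab('wrist','w27')
```

```text
t 48.9 tcp [473.6  73.  119.6] toolx [-0.012 -0.001 -1.   ] yawY -83.72 F [-0.  -0.2 -0.5] gap 51.3 q [-0.95  0.38  0.81  2.18 -0.41  0.75 -1.33]
shift [  4.4   8.5 -39.6] turn [ 0.04 -0.66 -0.58]
```

View pics/w27.png

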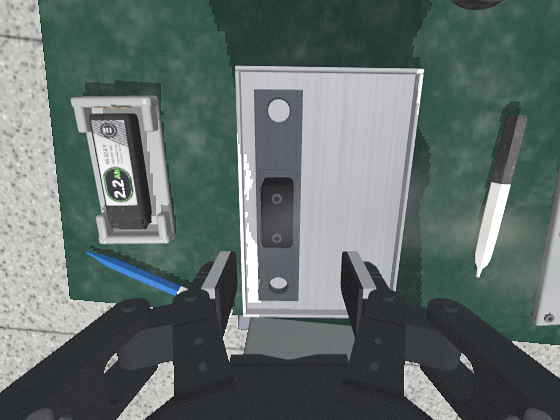

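Call:
{"method": "play_rows", "body": {
  "rows": "0.2 4.4 8.5 -15 0 -0.7 -0.6;0.2 0 0 -15 0 0 0;0.2 0 0 -8 0 0 0;0.2 0 0 0 0 0 0;0.2 0 0 0 0 0 0"
}}

```text
time_s: 49.58
eef_pos: [478.6, 79.2, 81.3]
tcp_rot: [0.034, 0.707, 0.035, -0.706]
wrist_force: [-0.6, -1.0, 0.6]
finger_gap: 50.9
```

Run:
```python
from h import *
go(478,81.5,37,-84.3)
```

```text
t 49.58 tcp [478.6  79.2  81.3] toolx [ 0.002  0.    -1.   ] yawY -84.41 F [-0.6 -1.   0.6] gap 50.9 q [-0.9   0.45  0.74  2.2  -0.5   0.66 -1.27]
shift [ -0.6   2.3 -44.3] turn [-0.03  0.1   0.11]
```

Call:
{"method": "play_rows", "body": {
  "rows": "0.2 -0.6 2.3 -15 0 0.1 0.1;0.2 0 0 -14 0 0 0;0.2 0 0 -8 0 0 0;0.2 0 0 -2 0 0 0;0.2 0 0 0 0 0 0"
}}

```text
time_s: 50.2
eef_pos: [477.9, 81.6, 39.5]
tcp_rot: [-0.035, -0.706, -0.035, 0.706]
wrist_force: [0.5, 0.3, -0.8]
finger_gap: 51.2
```

Run:
```python
from h import *
go(478,81.5,36.2,-84.3)
```

```text
t 50.2 tcp [477.9  81.6  39.5] toolx [-0.  0. -1.] yawY -84.29 F [ 0.5  0.3 -0.8] gap 51.2 q [-0.83  0.52  0.65  2.21 -0.59  0.58 -1.21]
shift [ 0.1 -0.1 -3.3] turn [-0.03 -0.02 -0.01]
```

Call:
{"method": "play_rows", "body": {
  "rows": "0 0 0 -1.7 0 0 0;-0.3 0 0 -1 0 0 0;-0.5 0 0 0 0 0 0;-1 0 0 0 0 0 0;-1 0 0 0 0 0 0;-1 0 0 0 0 0 0;-1 0 0 0 0 0 0"
}}

```text
time_s: 51.08
eef_pos: [478.2, 81.7, 37.3]
tcp_rot: [0.035, 0.706, 0.036, -0.706]
wrist_force: [-0.3, -1.1, -0.6]
finger_gap: 20.4
```

Run:
```python
from h import *
go(478,81.5,36.2,-84.3)
```

```text
t 51.08 tcp [478.2  81.7  37.3] toolx [ 0.001  0.001 -1.   ] yawY -84.28 F [-0.3 -1.1 -0.6] gap 20.4 q [-0.82  0.53  0.65  2.21 -0.59  0.58 -1.2 ]
shift [-0.2 -0.2 -1.1] turn [-0.06  0.04 -0.02]
```

Call:
{"method": "play_rows", "body": {
  "rows": "-1 0 0 5 0 0 0;-1 0 0 15 0 0 0;-1 0 0 35 0 0 0;-1 0 0 40 0 0 0;-1 0 -10 20 0 0 0;-1 0 -35 0 0 0 0.5;-1 1 -45 0 0 0 0.5;-1 2 -45 0 0 0 0.6;-1 2 -45 0 0 0 0.6;-1 2 -40 0 0 0 0.6;-1 2 -30 0 0 0 0.6;-1 0 -20 0 0 0 0.5;-1 0 0 0 0 0 0;-1 0 0 0 0 0 0"
}}

```text
time_s: 52.82
eef_pos: [483.8, -197.4, 166.1]
tcp_rot: [0.058, 0.706, 0.061, -0.703]
wrist_force: [-0.2, 0.5, -3.5]
finger_gap: 21.3
```

Run:
```python
from h import *
go(487.1,-198.6,112,-80.2)
grab('wrist','w28')
```

```text
t 52.83 tcp [ 483.8 -197.4  166.1] toolx [ 0.003  0.003 -1.   ] yawY -80.35 F [-0.2  0.5 -3.5] gap 21.3 q [-0.43  0.38  0.86  2.06 -0.38  0.86 -0.75]
shift [  3.3  -1.2 -54.1] turn [-0.19  0.17  0.15]
```

View pics/w28.png

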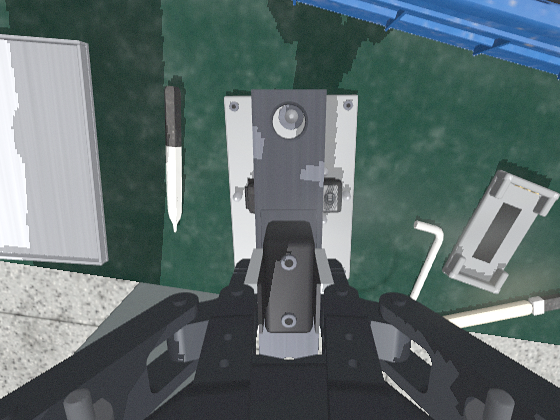

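Call:
{"method": "play_rows", "body": {
  "rows": "-1 3.3 -1.2 -15 -0.2 0.2 0.1;-1 0 0 -20 0 0 0;-1 0 0 -10 0 0 0;-1 0 0 0 0 0 0;-1 0 0 0 0 0 0"
}}

```text
time_s: 53.5
eef_pos: [488.1, -195.8, 118.1]
tcp_rot: [-0.062, -0.704, -0.062, 0.705]
wrist_force: [0.9, -0.3, -4.5]
finger_gap: 20.9
```

Run:
```python
from h import *
go(487.1,-198.6,102,-80.2)
```

```text
t 53.5 tcp [ 488.1 -195.8  118.1] toolx [-0.002 -0.    -1.   ] yawY -79.98 F [ 0.9 -0.3 -4.5] gap 20.9 q [-0.37  0.46  0.79  2.09 -0.47  0.78 -0.68]
shift [ -1.   -2.8 -16.1] turn [ 0.   -0.1  -0.22]
```

Call:
{"method": "play_rows", "body": {
  "rows": "-1 -1 -2.8 -8 0 -0.1 -0.2;-1 0 0 -5 0 0 0;-1 0 0 0 0 0 0;-1 0 0 0 0 0 0"
}}

```text
time_s: 54.0
eef_pos: [487.5, -199.0, 104.9]
tcp_rot: [0.06, 0.705, 0.06, -0.704]
wrist_force: [0.1, 0.6, -3.8]
finger_gap: 20.9
```

Run:
```python
from h import *
go(487.1,-198.6,100,-80.2)
grab('wrist','w29'); crop('w29',240,80,340,170,6,'c29')
grab('top','t29'); crop('t29',280,165,365,270,7,'ct29')
grab('scene','s29'); crop('s29',250,190,370,300,6,'cs29')
```

```text
t 54.0 tcp [ 487.5 -199.   104.9] toolx [ 0.001 -0.    -1.   ] yawY -80.2 F [ 0.1  0.6 -3.8] gap 20.9 q [-0.35  0.48  0.77  2.09 -0.49  0.75 -0.66]
shift [-0.4  0.4 -4.9] turn [0.01 0.08 0.  ]
```

View pics/c29.png

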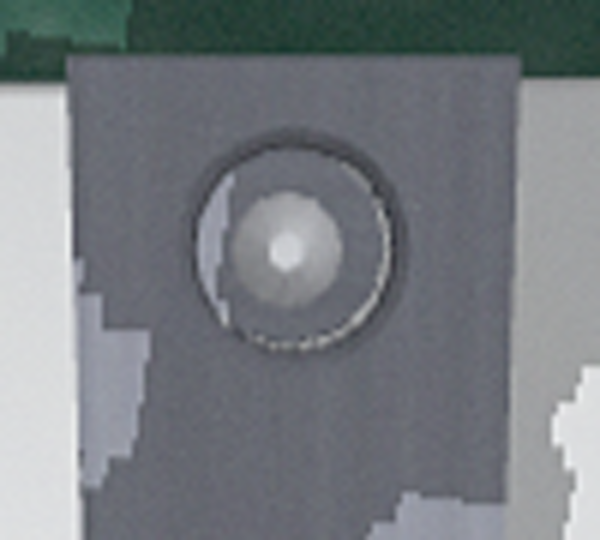

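View pics/ct29.png

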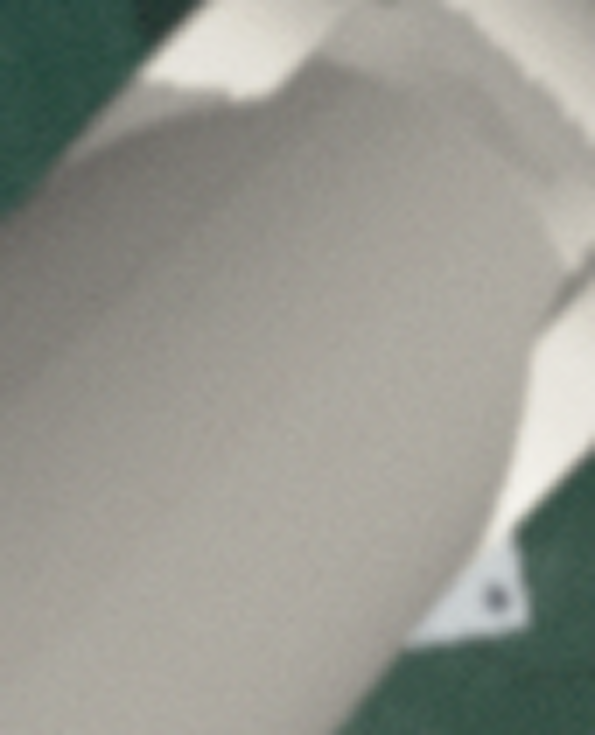

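View pics/cs29.png

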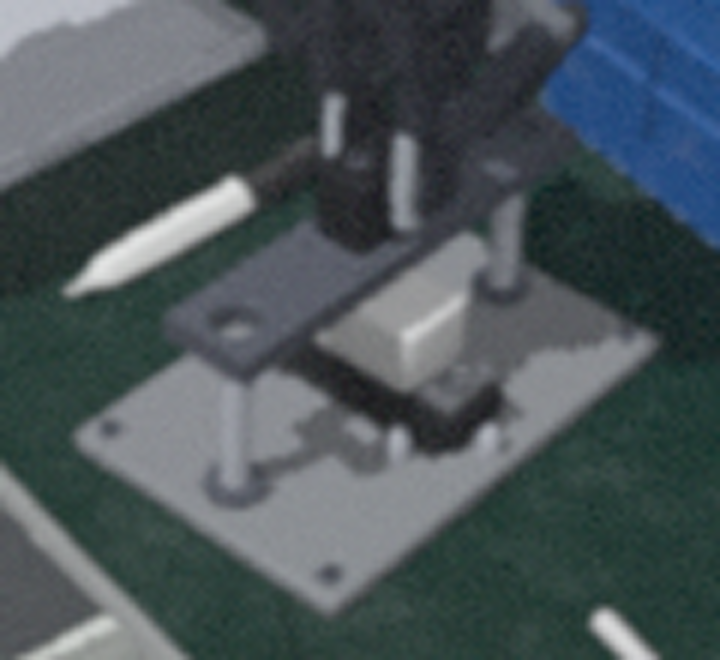

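Run:
```python
from h import *
f=lambda x,y,z:px2w('w29',240+(x+.5)/6-.5,80+(y+.5)/6-.5,z)
h=f(293,250,70.6); h2=f(298,238,80.6); p=f(286,250,62); print(h,h2,p)
a=np.radians(9.8);print(np.array([487.5,-199])+70*np.array([np.cos(a),np.sin(a)]))
d=np.load('pics/w29.npz');V=d['V'];print(-V[:3,:3].T@V[:3,3])
```

```text
[ 556.41123737 -186.96098073   70.6       ] [ 557.4496493  -187.17077037   80.6       ] [ 556.22514542 -186.37770748   62.        ]
[ 556.47855289 -187.08533506]
[ 557.94120058 -186.68910964  231.09837165]
```

Call:
{"method": "play_rows", "body": {
  "rows": "-1 -0.5 0.5 -2 0 0.1 0.2;-1 0 0 -3 0 0 0;-1 0 0 -3 0 0 0;-1 0 0 -2 0 0 0;-1 0 0 0 0 0 0"
}}

```text
time_s: 54.78
eef_pos: [487.1, -198.2, 94.3]
tcp_rot: [-0.062, -0.704, -0.062, 0.704]
wrist_force: [-0.0, -0.3, -4.4]
finger_gap: 21.0
```

Run:
```python
from h import *
go(487.1,-198.5,85.1,-80)
grab('wrist','w30'); crop('w30',240,80,340,170,6,'c30')
grab('scene','s30'); crop('s30',250,190,370,300,6,'cs30')
```

```text
t 54.77 tcp [ 487.1 -198.2   94.3] toolx [-0. -0. -1.] yawY -79.96 F [-0.  -0.3 -4.4] gap 21.0 q [-0.33  0.49  0.75  2.1  -0.51  0.73 -0.64]
shift [ 0.  -0.3 -9.2] turn [ 0.   -0.02 -0.04]
```

View pics/c30.png

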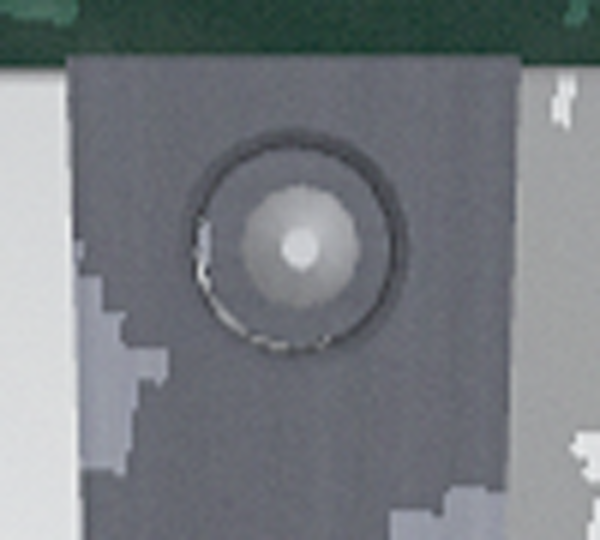

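View pics/cs30.png

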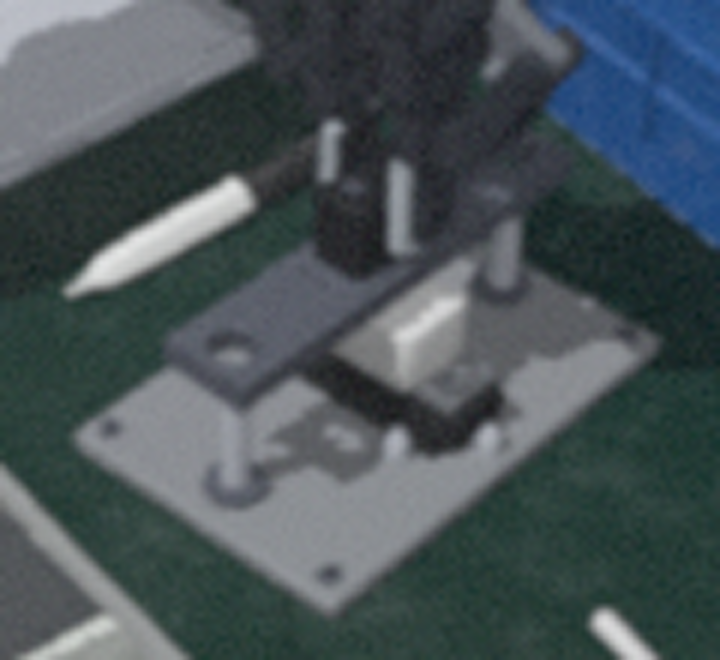

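Both posts appear within the holes, with no side force. I'll keep lowering.

Call:
{"method": "play_rows", "body": {
  "rows": "-1 0 0 -2 0 0 0;-1 0 0 -2 0 0 0;-1 0 0 -2 0 0 0;-1 0 0 -1 0 0 0;-1 0 0 0 0 0 0"
}}

```text
time_s: 55.5
eef_pos: [487.3, -198.3, 87.0]
tcp_rot: [0.062, 0.704, 0.062, -0.704]
wrist_force: [-0.4, 0.2, -4.8]
finger_gap: 21.1
```

Run:
```python
from h import *
go(487.1,-198.5,85.1,-80)
```

```text
t 55.5 tcp [ 487.3 -198.3   87. ] toolx [ 0. -0. -1.] yawY -79.95 F [-0.4  0.2 -4.8] gap 21.1 q [-0.32  0.51  0.74  2.1  -0.52  0.72 -0.63]
shift [-0.2 -0.2 -1.9] turn [ 0.    0.01 -0.05]
```

Call:
{"method": "play_rows", "body": {
  "rows": "-1 0 0 -1 0 0 0;-1 0 0 -0.8 0 0 0;-1 0 0 -0.6 0 0 0;-1 0 0 -0.5 0 0 0;-1 0 0 0 0 0 0"
}}

```text
time_s: 56.12
eef_pos: [487.6, -198.4, 85.3]
tcp_rot: [0.061, 0.705, 0.062, -0.704]
wrist_force: [-0.8, 0.0, -5.2]
finger_gap: 21.2
```

Run:
```python
from h import *
go(487.1,-198.5,85.1,-80)
grab('scene','s31'); crop('s31',250,190,370,300,6,'cs31')
```

```text
t 56.12 tcp [ 487.6 -198.4   85.3] toolx [ 0.001  0.001 -1.   ] yawY -79.97 F [-0.8  0.  -5.2] gap 21.2 q [-0.32  0.51  0.74  2.1  -0.52  0.72 -0.63]
shift [-0.5 -0.1 -0.2] turn [-0.07  0.07 -0.03]
```

View pics/cs31.png

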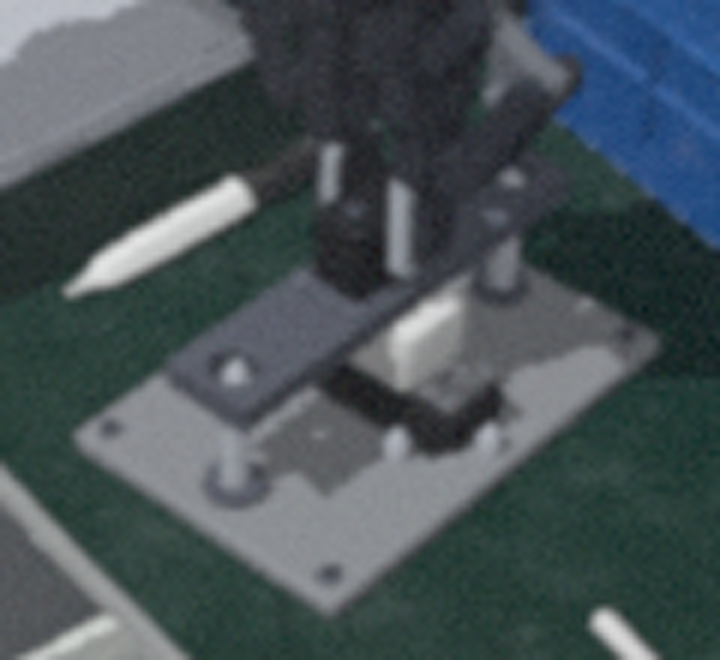

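Call:
{"method": "play_rows", "body": {
  "rows": "-1 -0.3 0 -0.6 0 0 0;-1 0 0 -0.6 0 0 0;-1 0 0 -0.5 0 0 0;-1 0 0 0 0 0 0"
}}

```text
time_s: 56.68
eef_pos: [487.7, -198.4, 85.2]
tcp_rot: [0.061, 0.705, 0.063, -0.703]
wrist_force: [-0.8, -0.0, -3.4]
finger_gap: 20.8
```

Run:
```python
from h import *
go(487.1,-198.5,85.1,-80)
```

```text
t 56.67 tcp [ 487.7 -198.4   85.2] toolx [ 0.002  0.003 -1.   ] yawY -79.99 F [-0.8 -0.  -3.4] gap 20.8 q [-0.31  0.51  0.74  2.1  -0.53  0.72 -0.63]
shift [-0.6 -0.1 -0.1] turn [-0.17  0.14 -0.01]
```

Call:
{"method": "play_rows", "body": {
  "rows": "-0.6 0 0 0 0 0 0;-0.3 0 0 0 0 0 0;0 0 0 0 0 0 0;0.2 0 0 0 0 0 0;0.2 0 0 0 0 0 0;0.2 0 0 12 0 0 0;0.2 0 0 30 0 0 0;0.2 0 0 40 0 0 0;0.2 0 0 40 0 0 0;0.2 0 0 20 0 0 0;0.2 0 0 0 0 0 0;0.2 0 0 0 0 0 0"
}}

```text
time_s: 58.18
eef_pos: [487.1, -199.6, 234.9]
tcp_rot: [0.06, 0.706, 0.062, -0.703]
wrist_force: [0.6, -0.9, -0.5]
finger_gap: 51.0
```

Run:
```python
from h import *
state()
grab('wrist','w32'); crop('w32',200,80,380,300,3,'c32')
grab('scene','s32'); crop('s32',250,190,370,300,6,'cs32')
```

```text
t 58.17 tcp [ 487.1 -199.6  234.9] toolx [ 0.004  0.003 -1.   ] yawY -80.1 F [ 0.6 -0.9 -0.5] gap 51.0 q [-0.52  0.28  0.95  1.99 -0.28  1.   -0.84]
```

View pics/c32.png

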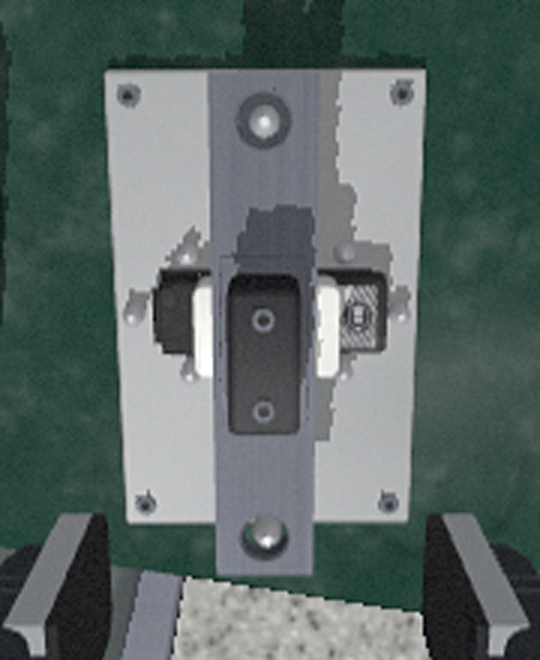

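View pics/cs32.png

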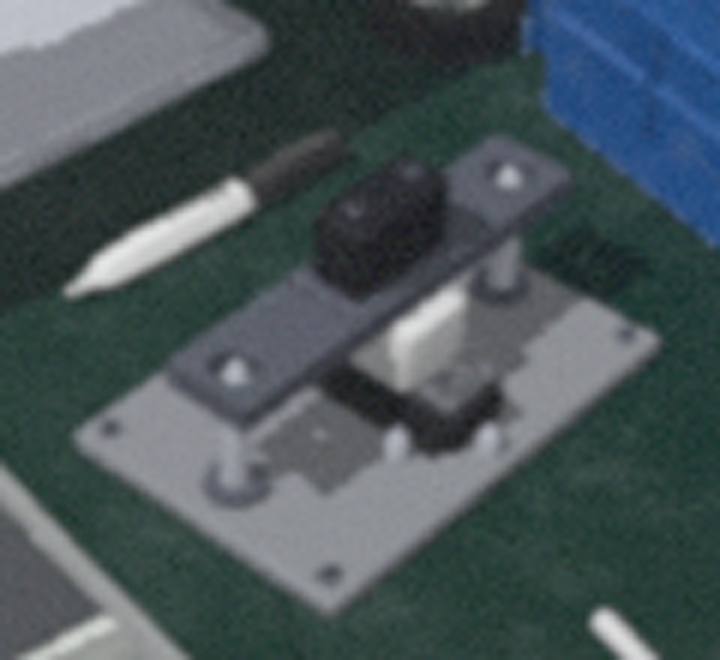

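```bash
python3 -c "
from h import *
print(manip.close_job())"
```

```text
the job is handed in; nothing more can be done
None
```

The job is done and handed in at about 58 s of the 141 s allowed.

- **What I did:**
  - I took off the bar and then the pad, and laid both flat, side by side, in the steel tray.
  - The tested pack went into the empty cradle and the waiting pack into the nest.
  - Then I put the pad back lengthwise on the new pack and the bar back over both posts.
- **Last checks:**
  - **Bar:** it sits over both guide posts, clear of the jaws. It stopped coming down at the height expected for resting on the pad.
  - **Pad:** it shows about equally on either side of the bar, and its fit put it about 0.5 mm from the pack's centre.
  - **Tested pack:** it lies label up in its cradle (last seen at about 49 s).
  - **Gripper:** it ended open and clear, about 150 mm above its release height.
- **Disagreements:**
  - Camera fits of the same part differed by 1 to 3 mm between views. Some put the new pack and pad 1 to 2 mm towards +x of the fixture's centre, within the nest's play.
  - The wrist force stayed at -3 to -5 N as the bar came to rest, so contact was judged from height and the pictures.

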